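# Load the bracket drying rack

### The arm

A 6-joint arm with a two-finger parallel gripper is mounted at the origin on the work surface. World frame = base frame: x ahead of the robot, y to its left, z up, the work surface at z = 0. Lengths are in m, angles in degrees, forces in N, time in s.
With the tool pointing down it reaches from about 0.35 to 0.875 m from the base axis. Payload 4.2 kg.
Tool frame: the origin (TCP) lies on the front face of the gripper's body, between the roots of the fingers; the fingertips stand 70 mm ahead of it and the grasp point (between the pads) lies 51 mm ahead of it (r.nose_length is the distance from the TCP to the fingertips, in m); z points along the fingers, y is the direction in which the jaws open and shut (so a half turn about z gives the same grasp; the last joint's range is limited). The gripper opens to 87 mm and grips with 3 to 60 N. Pads are 19 mm wide; open, the fingers measure 117 mm over their backs; the gripper's body (75 mm by 190 mm) begins 51 mm behind the grasp point.
Start: joints at [86.723, 22.042, 0.453, 0, -68.411, -14.817], TCP at [0.194, 0.594, 0.292] pointing down, gripper open.
Joint ranges: [-179.83, 179.83], [-69.29, 118.12], [-61.27, 80.66], [-181.25, 117.63], [-171.15, -9.14], [-177.46, 177.46]. Speed limits (degrees/s): [159.86, 159.86, 180, 180, 180, 180].

### API

Orientations are given as a 3x3 rotation matrix whose columns are the frame's x, y, z axes.
In Python, from station import telemetry, capture, order, r gives the robot as it stands.
- The arm moves only by the tool drive_tool, never from a script. Its argument "series" is a list of rows, each a list of 4 numbers: the shift along the tool's x, y, z as a fraction of full scale, then the turn about the tool's z as a fraction of full scale. In form: [[dx, dy, dz, turn], ...]. A call has 1 to 10 rows; each row is the pose to reach, as a shift and turn from the pose commanded when the call began, along the tool's axes at that moment; what a row does not reach only later rows make up. Full scale, the value 1, is 0.12 m for a shift and 2 rad for a turn. A row lasts 1/8 s, in which the tool goes at most 62.5 mm and 10.7 degrees, less where a joint would pass 70% of its speed; a pose out of reach is approached as far as the arm can. A call with a number of a shift or a turn outside -1 to 1 is refused whole. A call with a gripper value outside its range is refused whole. "fingers" is the finger opening in mm, from 0 to 87, set as the call begins (left out, the last holds). The fingers move at their own pace and stop on an object; the grip force is fixed at half the most. Time passes only in rows, so rows that repeat a pose let the fingers close. It gives the time, the measured TCP pose, the force and the opening at its end, in the units of the state.
- telemetry.sense(): the state, without advancing time (a new reading comes with each control period).
- capture(name): name is "scene" or "side" or "wrist"; returns a dict with "color" (384x512x3 uint8, blue, green, red), "fx", "fy", "cx", "cy" (pixels), "eye" and "attitude" of the camera in the world; the wrist camera has in their place "mount" (4x4, takes a point from camera to tool coordinates, whose origin is the TCP and whose axes are the flange's). Camera axes: x right, y up, looking along -z (the intrinsics and any distortion apply to the point x, -y, -z); pixel columns grow to the right and rows downward; lengths in m; the calibration is good to about 2 mm. A picture is of the moment at which its call begins: read the wrist's pose just before it. There is no depth.
- order.finish_job(): hands the job in, once; it reports no verdict.
The state is a dict: "time_s": time; "joints": joint angles; "joint_velocities": joint speeds; "effort": joint torques, N m; "tcp_pos": TCP position; "ee_rot": TCP orientation; "wrist_force": force on the tool from outside, world axes, zero at the start; "moment": the same for the moment, N m; "gripper_width": opening from 0.0 (shut) to 1.0 (fully open).
Only numpy, scipy, OpenCV 4.12 (cv2) and the standard library are available. Lean on these libraries where they do the work, as an engineer would, in place of code of your own. Each camera call takes 0.05 s, during which the arm holds its last target. There are 200 camera calls.

### The job

Switch the drying fans off. Take the dry bracket off the rack and stand it upright on the black rubber mat, slide the drip tray fully home under the pegs, and hang every wet bracket from the white sheet on a peg of its own by the hole that lets it hang level. Only when all that is done and the brackets hang still, start the fans on low; leave the other things on the bench where they are.

Things in the scene. Friction and masses are not known exactly. Their poses are not given: they have to be found in the camera images.
- rack: fixed drying rack 460 mm wide: steel base plate (x 5..145, 12 thick), two posts, aluminium rail (x 5..25, top z 160) with three steel pegs pointing to -x, black panel of three fans behind (x 45..85, top z 136). Origin: on the table below the rail's middle, 5 mm before its front face; x away from the robot, y along the rail, z up
- peg1 (a point): centre of a peg's rounded tip (rack x -75, y -155, z 158 mm), axes as the rack's. The peg, 7 mm thick, runs straight from here to the rail at rack x 5, z 150: it falls 8 mm over its 80 mm
- peg2 (a point): centre of a peg's rounded tip (rack x -75, y 0, z 158 mm), axes as the rack's. The peg, 7 mm thick, runs straight from here to the rail at rack x 5, z 150: it falls 8 mm over its 80 mm
- peg3 (a point): centre of a peg's rounded tip (rack x -75, y 155, z 158 mm), axes as the rack's. The peg, 7 mm thick, runs straight from here to the rail at rack x 5, z 150: it falls 8 mm over its 80 mm
- tray: loose steel drip tray 120 (x) by 420 (y), 22 mm high, 300 g. Origin: underside centre; axes as the rack's once home: back rim against the front edge of the rack's base (tray origin at rack x -55, y 0 mm, same heading). Black upright grip, 14 (x) by 30 (y), top z 46 mm, outside its front rim, centred at tray x -80, y 0
- fan_box: fixed grey control box 100 (x) by 85 (y) by 55 (z) mm with the fan switch on its top. Origin: underside, centre; x points away from the robot, z up
- fan_switch (a joint): long-bat toggle on the fan box's top; pivot at box z 55 mm, axis box y (rad). Three detents: -0.42, leaning to box -x (towards the robot) = high; 0, upright = off; +0.42, leaning to box +x (away) = low. Let go, it springs to the nearest (they part at about 0.2 either side of upright); about 5 N at the tip moves it
- fan_tip (a point): centre of the toggle's thick end, 45 mm from the pivot; the end is 13.6 mm in diameter, from 11 mm below to 8 mm above this point along the toggle
- bracket_a: wet L bracket on the white sheet, solid aluminium, 194 g; may be absent. mm: origin under mid-bar; x along the bar away from the leg, y the web's normal. Web 10 thick: bar x -55..55, z 74..110; leg x -55..-25, z 8..74. Foot x -55..5, y -20..20, z 0..8. Holes through y, 13 wide, z 86, x -37, -17, 3, 23. The hole above its centre of mass hangs it level; others tilt it over 20 deg
- bracket_b: wet L bracket on the white sheet, solid aluminium, 223 g; may be absent. mm: origin under mid-bar; x along the bar away from the leg, y the web's normal. Web 10 thick: bar x -50..50, z 74..110; leg x -50..-4, z 8..74. Foot x -50..16, y -20..20, z 0..8. Holes through y, 13 wide, z 86, x -14.6, 5.4, 25.4. The hole above its centre of mass hangs it level; others tilt it over 20 deg
- bracket_c: wet L bracket on the white sheet, solid aluminium, 193 g; may be absent. mm: origin under mid-bar; x along the bar away from the leg, y the web's normal. Web 10 thick: bar x -54..54, z 74..110; leg x -24..2, z 8..74. Foot x -44..20, y -20..20, z 0..8. Holes through y, 13 wide, z 86, x -25.7, -5.7, 14.3. The hole above its centre of mass hangs it level; others tilt it over 20 deg
- bracket_d: wet L bracket on the white sheet, solid aluminium, 207 g; may be absent. mm: origin under mid-bar; x along the bar away from the leg, y the web's normal. Web 10 thick: bar x -58..58, z 74..110; leg x -50..-16, z 8..74. Foot x -58..2, y -20..20, z 0..8. Holes through y, 13 wide, z 86, x -36.4, -16.4, 8.6, 33.6. The hole above its centre of mass hangs it level; others tilt it over 20 deg
- dry_1: dry L bracket, solid aluminium, 196 g, hanging on peg1 at the start; may be absent (one of dry_1 and dry_2 is there). Frame and build as the wet ones (web 10 thick, 110 tall, bar z 74..110, holes 13 wide at z 86): bar x -53..53, leg x -43..-15, foot x -53..13, y -20..20, z 0..8 mm; holes x -32.3, -12.3, 7.7; the peg passes through the middle one
- dry_2: dry L bracket, solid aluminium, 196 g, hanging on peg3 at the start; may be absent (one of dry_1 and dry_2 is there). Frame and build as the wet ones (web 10 thick, 110 tall, bar z 74..110, holes 13 wide at z 86): bar x -53..53, leg x -43..-15, foot x -53..13, y -20..20, z 0..8 mm; holes x -32.3, -12.3, 7.7; the peg passes through the middle one
- dry_1_foot (a point): centre of the underside of dry_1's foot (its x -20, y 0, z 0 mm)
- dry_2_foot (a point): centre of the underside of dry_2's foot (its x -20, y 0, z 0 mm)
- rubber_mat: flat black rubber mat on the table, 160 (x) by 140 (y), 1 mm thick, at table height for what stands on it; origin its centre. Fixed
- wash_bottle: white plastic wash bottle with a bent spout, 60 mm in diameter, 150 mm tall; origin underside centre. A bystander
- jar: small glass jar with a steel lid, 35 mm in diameter, 46 mm tall, among the brackets; origin underside centre. A bystander
- meter: black multimeter lying face up, 150 by 75 by 45 mm; origin underside centre. A bystander
- union_fitting: brass tube union standing on end, 26 mm in diameter, 36 mm tall; origin underside centre. A bystander
Things that resemble listed ones, but are neither listed nor needed, are in the scene too. What is shaped like the bracket_a but brown or pink is not meant.

How it is judged (in metres and radians):
On the way, in this order (a step that is already met when the one before it is completed fails the run):
1. the fan switch is set to off (value of joint fan_switch between -0.1 and 0.1 rad), for 0.5 s.
2. the dry bracket stands on the rubber mat, the tray is home and every wet bracket hangs level, the fans still off (all of step 1 and x of tray in the frame of rack between -0.085 and -0.035 m and y of tray in the frame of rack between -0.03 and 0.03 m and angle between the y axis of tray and the y axis of rack, either way round below 0.12 rad and height (world z) of each of tray, dry_1, dry_2 below 0.008 m and x of dry_1_foot in the frame of rubber_mat between -0.06 and 0.06 m and y of dry_1_foot in the frame of rubber_mat between -0.05 and 0.05 m and angle between each of dry_1, dry_2's own z axis and vertical below 0.1 rad and linear speed of each of dry_1, dry_2, bracket_a, bracket_b, bracket_c, bracket_d below 0.03 m/s and contact force between each of dry_1, dry_2, bracket_a, bracket_b, bracket_c, bracket_d and the fingers below 0.05 N and x of dry_2_foot in the frame of rubber_mat between -0.06 and 0.06 m and y of dry_2_foot in the frame of rubber_mat between -0.05 and 0.05 m and angle between bracket_a's own x axis and vertical between 1.4508 and 1.6908 rad and height (world z) of bracket_a between 0.055 and 0.079 m and contact force between each of bracket_a, bracket_b, bracket_c, bracket_d and rack above 0.6 N and angle between bracket_b's own x axis and vertical between 1.4508 and 1.6908 rad and height (world z) of bracket_b between 0.055 and 0.079 m and angle between bracket_c's own x axis and vertical between 1.4508 and 1.6908 rad and height (world z) of bracket_c between 0.055 and 0.079 m and angle between bracket_d's own x axis and vertical between 1.4508 and 1.6908 rad and height (world z) of bracket_d between 0.055 and 0.079 m and horizontal distance between bracket_a and bracket_b above 0.07 m and horizontal distance between each of bracket_a, bracket_b and bracket_c above 0.07 m and horizontal distance between each of bracket_a, bracket_b, bracket_c and bracket_d above 0.07 m), for 0.5 s.
At the end, for the whole second after the job is handed in: switch at low (0.30 to 0.45 rad); tray flat, origin 35 to 85 mm before the rack's, within 30 mm of its middle and 0.12 rad of its heading; each wet bracket on its own peg by a hole (origin 55 to 79 mm high), level to 0.12 rad; dry one upright, foot centre 20 mm inside the mat; all still (value of joint fan_switch between 0.3 and 0.45 rad and x of tray in the frame of rack between -0.085 and -0.035 m and y of tray in the frame of rack between -0.03 and 0.03 m and angle between the y axis of tray and the y axis of rack, either way round below 0.12 rad and height (world z) of each of tray, dry_1, dry_2 below 0.008 m and x of dry_1_foot in the frame of rubber_mat between -0.06 and 0.06 m and y of dry_1_foot in the frame of rubber_mat between -0.05 and 0.05 m and angle between each of dry_1, dry_2's own z axis and vertical below 0.1 rad and linear speed of each of dry_1, dry_2, bracket_a, bracket_b, bracket_c, bracket_d below 0.03 m/s and contact force between each of dry_1, dry_2, bracket_a, bracket_b, bracket_c, bracket_d and the fingers below 0.05 N and x of dry_2_foot in the frame of rubber_mat between -0.06 and 0.06 m and y of dry_2_foot in the frame of rubber_mat between -0.05 and 0.05 m and angle between bracket_a's own x axis and vertical between 1.4508 and 1.6908 rad and height (world z) of bracket_a between 0.055 and 0.079 m and contact force between each of bracket_a, bracket_b, bracket_c, bracket_d and rack above 0.6 N and angle between bracket_b's own x axis and vertical between 1.4508 and 1.6908 rad and height (world z) of bracket_b between 0.055 and 0.079 m and angle between bracket_c's own x axis and vertical between 1.4508 and 1.6908 rad and height (world z) of bracket_c between 0.055 and 0.079 m and angle between bracket_d's own x axis and vertical between 1.4508 and 1.6908 rad and height (world z) of bracket_d between 0.055 and 0.079 m and horizontal distance between bracket_a and bracket_b above 0.07 m and horizontal distance between each of bracket_a, bracket_b and bracket_c above 0.07 m and horizontal distance between each of bracket_a, bracket_b, bracket_c and bracket_d above 0.07 m); the robot touches nothing.
It fails at once if the wash bottle is pushed more than 40 mm from its place (distance of wash_bottle from where it was at the start of the episode above 0.04 m).
It fails at once if the jar is pushed more than 40 mm from its place (distance of jar from where it was at the start of the episode above 0.04 m).
It fails at once if the meter is pushed more than 40 mm from its place (distance of meter from where it was at the start of the episode above 0.04 m).
It fails at once if the union fitting is pushed more than 40 mm from its place (distance of union_fitting from where it was at the start of the episode above 0.04 m).
Of bracket_a, bracket_b, bracket_c, bracket_d only 2 to 3 are there at a start; the rules pass over those that are not, and their reading is None.
Of dry_1, dry_2 only 1 to 1 are there at a start; the rules pass over those that are not, and their reading is None.
At some moment in a run one of tray may be knocked a few centimetres aside while the robot is not near it.
It also fails if it takes over 210 s, if anything falls off the work surface, if the arm or the gripper's body presses on something with over 40 N, if the wrist force passes 120 N, or if a joint passes its speed limit or range.

## Working session

There is one attempt and no reset: what is moved stays moved. The work goes in short steps, Python scripts to look and compute and a tool call to move; the robot and the scene stay as the last step left them, time stands still between calls to the robot, and variables do not carry over. Pictures are saved under pics/ and viewed, about 12 in all and at most 16, crops included, and the job is handed in when it is done.

Besides the shell and the picture viewer there is one more tool, called after ">>>" by a JSON object that holds its "method" and its "body". drive_tool: Moves the arm, as the interface text tells. Shift numbers are shares of 0.12 m and turn numbers shares of 2 rad, none past 1 either way. Its arguments: {"type":"object","properties":{"series":{"type":"array","items":{"type":"array","items":{"type":"number","minimum":-1,"maximum":1}}},"fingers":{"type":"number"}},"required":["series"]}

```bash
mkdir -p pics; ls
python3 - <<'E'
from station import telemetry, capture, order, r
import cv2
s=telemetry.sense();print(s['time_s'],s['tcp_pos'],s['ee_rot'],s['wrist_force'],s['gripper_width'])
for n in ('scene','side','wrist'):
    c=capture(n);print(n,{k:v for k,v in c.items() if k!='color'})
    cv2.imwrite(f'pics/{n}0.png',c['color'])
E
```

```text
pics
0.0 [0.19393835 0.59366683 0.29116244] [[ 9.50493955e-01 -3.10742455e-01 -6.05928057e-04]
 [-3.10743038e-01 -9.50491664e-01 -2.08830241e-03]
 [ 7.29946520e-05  2.17320674e-03 -9.99997636e-01]] [-0.93892058 -0.35625545 -0.0576271 ] 0.9976599579188623
scene {'fx': 364.03961672891245, 'fy': 364.03961672891245, 'cx': 251.6949329480027, 'cy': 190.21508555369766, 'eye': array([1.22394841, 0.77211988, 0.87081875]), 'attitude': array([[-0.74949252, -0.38218036,  0.54055447],
       [ 0.6619592 , -0.42225584,  0.61928186],
       [-0.00842509,  0.82197213,  0.5694654 ]])}
side {'fx': 439.776962097283, 'fy': 439.776962097283, 'cx': 260.4971464937614, 'cy': 187.4761371000845, 'eye': array([ 0.35702853, -1.15471344,  0.82654859]), 'attitude': array([[ 0.99138988,  0.0581061 , -0.1173447 ],
       [-0.13028753,  0.52728921, -0.83963757],
       [ 0.01308653,  0.84769675,  0.53031968]])}
wrist {'fx': 271.28775675840023, 'fy': 271.28775675840023, 'cx': 253.78364080094286, 'cy': 189.92958548753114, 'mount': array([[ 4.27423208e-04,  9.62126589e-01,  2.72602723e-01,
         7.45938668e-02],
       [ 9.99999283e-01, -1.06345755e-04, -1.19259566e-03,
        -1.43459482e-03],
       [-1.11843785e-03,  2.72603037e-01, -9.62125945e-01,
        -9.23624932e-02],
       [ 0.00000000e+00,  0.00000000e+00,  0.00000000e+00,
         1.00000000e+00]])}
```

Run:
```python
import cv2
for n in ('scene','side'):
    cv2.imwrite(f'pics/{n}0b.png',cv2.resize(cv2.imread(f'pics/{n}0.png'),(800,600),interpolation=cv2.INTER_CUBIC))
```

```text
(no output)
```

View pics/scene0b.png

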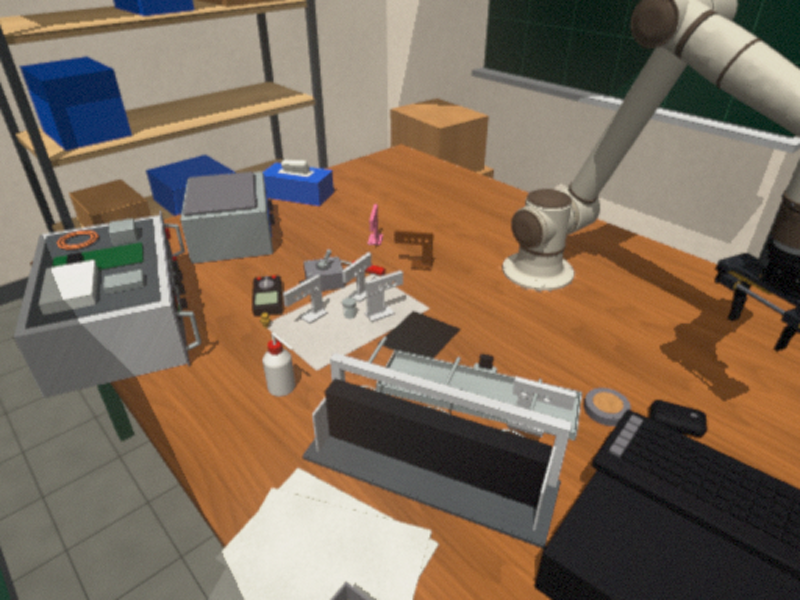

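View pics/side0b.png

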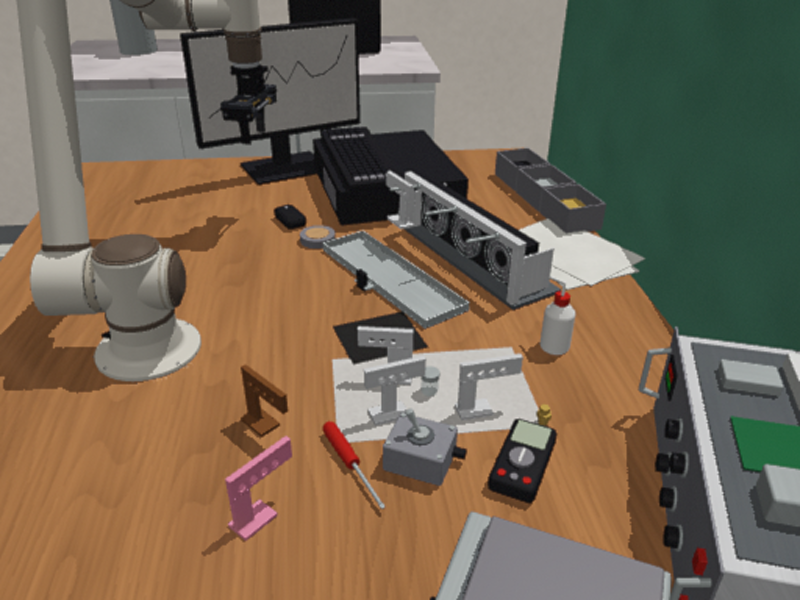

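```bash
cat > h.py <<'E'
import numpy as np, cv2
from station import telemetry, capture, order, r
def cam(n,save=None):
    s=telemetry.sense(); c=capture(n)
    if n=='wrist':
        R=np.array(s['ee_rot'])@c['mount'][:3,:3]; e=np.array(s['tcp_pos'])+np.array(s['ee_rot'])@c['mount'][:3,3]
    else: R,e=c['attitude'],c['eye']
    d=dict(R=R,e=e,K=np.array([c['fx'],c['fy'],c['cx'],c['cy']]),img=c['color'])
    if save: cv2.imwrite(f'pics/{save}.png',c['color']); np.savez(f'pics/{save}.npz',**d)
    return d
def load(n): return dict(np.load(f'pics/{n}.npz'))
def ray(d,u,v):
    f,g,cx,cy=d['K']; w=d['R']@np.array([(u-cx)/f,-(v-cy)/g,-1]); return d['e'],w/np.linalg.norm(w)
def onz(d,u,v,z):
    e,w=ray(d,u,v); return e+w*(z-e[2])/w[2]
def proj(d,P):
    q=(np.atleast_2d(P)-d['e'])@d['R']; f,g,cx,cy=d['K']
    return np.c_[cx+f*q[:,0]/-q[:,2], cy-g*q[:,1]/-q[:,2]]
def crop(img,u0,v0,u1,v1,k,name): cv2.imwrite(f'pics/{name}.png',cv2.resize(img[v0:v1,u0:u1],None,fx=k,fy=k,interpolation=cv2.INTER_CUBIC))
def tri(d1,p1,d2,p2):
    A=[];b=[]
    for d,p in((d1,p1),(d2,p2)):
        e,w=ray(d,*p); M=np.eye(3)-np.outer(w,w); A.append(M); b.append(M@e)
    A=np.vstack(A);b=np.hstack(b); x,res,*_=np.linalg.lstsq(A,b,rcond=None); return x,np.sqrt(res)
E
python3 - <<'E'
from h import *
np.set_printoptions(precision=3,suppress=True)
S=cam('side','side1');C=cam('scene','scene1');k=.64
for n,p,z in [('mat1',(335,325),0),('mat2',(410,313),0),('mat3',(428,348),0),('pegtipmid',(463,243),.158),('baseL front?',(515,303),.012),('railtop near',(522,252),.16),('railtop far',(410,173),.16),('tray near L',(425,325),.022),('tray nearR',(468,303),.022),('tray far',(325,247),.022),('trayfarR',(362,233),.022),('grip',(360,272),.046),('tip',(410,415),.1),('box',(420,435),.055),('br right',(490,370),.1),('br left',(395,372),.1),('br back',(385,333),.1),('sheetNR',(540,430),0),('meter',(525,455),.045),('union',(544,410),.036),('bottle',(556,340),0)]:
    print(n,onz(S,p[0]*k,p[1]*k,z))
print('tip',tri(S,(410*k,413*k),C,(327*k,255*k)))
for n,p,z in [('railtop +y end',(585,432),.16),('railtop -y',(333,360),.16),('mat',(438,357),0),('mat',(460,330),0),('mat',(410,314),0),('tip',(327,255),.1)]:
    print(n,onz(C,p[0]*k,p[1]*k,z))
E
```

```text
mat1 [0.373 0.044 0.   ]
mat2 [0.536 0.072 0.   ]
mat3 [ 0.555 -0.058  0.   ]
pegtipmid [0.646 0.085 0.158]
baseL front? [0.767 0.068 0.012]
railtop near [0.757 0.03  0.16 ]
railtop far [0.587 0.469 0.16 ]
tray near L [ 0.556 -0.008  0.022]
tray nearR [0.661 0.064 0.022]
tray far [0.362 0.353 0.022]
trayfarR [0.458 0.419 0.022]
grip [0.436 0.181 0.046]
tip [ 0.476 -0.359  0.1  ]
box [ 0.493 -0.358  0.055]
br right [ 0.626 -0.264  0.1  ]
br left [ 0.465 -0.251  0.1  ]
br back [ 0.46  -0.137  0.1  ]
sheetNR [ 0.71  -0.313  0.   ]
meter [ 0.651 -0.411  0.045]
union [ 0.716 -0.303  0.036]
bottle [ 0.82 -0.06  0.  ]
tip (array([ 0.48 , -0.347,  0.091]), array([0.004]))
railtop +y end [0.573 0.498 0.16 ]
railtop -y [0.772 0.079 0.16 ]
mat [0.482 0.079 0.   ]
mat [0.369 0.043 0.   ]
mat [ 0.416 -0.089 -0.   ]
tip [ 0.492 -0.333  0.1  ]
```

>>> {"method": "drive_tool", "body": {"series": [[0.33, 0.18, -0.15, 0], [0.66, 0.36, -0.3, 0], [1, 0.54, -0.45, 0]]}}

```text
time_s: 0.62
tcp_pos: [0.2887, 0.4942, 0.3466]
ee_rot: [[0.951, -0.31, -0.0], [-0.31, -0.951, -0.0], [0.0, 0.0, -1.0]]
wrist_force: [0.1, 0.8, 0.5]
gripper_width: 1.001
```

>>> {"method": "drive_tool", "body": {"series": [[0.33, 0.18, -0.15, 0], [0.66, 0.36, -0.3, 0], [1, 0.54, -0.45, 0]]}}

```text
time_s: 1.0
tcp_pos: [0.3827, 0.3951, 0.4009]
ee_rot: [[0.951, -0.31, -0.0], [-0.31, -0.951, 0.0], [-0.0, -0.0, -1.0]]
wrist_force: [-0.7, 0.1, 0.3]
gripper_width: 1.001
```

>>> {"method": "drive_tool", "body": {"series": [[0.33, 0.18, 0, 0], [0.66, 0.36, 0, 0], [1, 0.54, 0, 0]]}}

```text
time_s: 1.38
tcp_pos: [0.4766, 0.2963, 0.4003]
ee_rot: [[0.951, -0.31, 0.0], [-0.31, -0.951, 0.0], [-0.0, -0.0, -1.0]]
wrist_force: [0.9, 1.1, -0.8]
gripper_width: 0.998
```

>>> {"method": "drive_tool", "body": {"series": [[0.33, 0.18, 0, 0.09], [0.66, 0.36, 0, 0.18], [1, 0.54, 0, 0.27], [1, 0.54, 0, 0.36], [1, 0.54, 0, 0.43], [1, 0.54, 0, 0.43]]}}

```text
time_s: 2.12
tcp_pos: [0.5699, 0.1984, 0.4]
ee_rot: [[0.386, -0.923, -0.0], [-0.923, -0.386, -0.0], [-0.0, 0.0, -1.0]]
wrist_force: [-0.1, -0.1, -0.5]
gripper_width: 1.003
```

Run:
```python
from h import *
s=telemetry.sense();print(s['time_s'],s['tcp_pos'],s['ee_rot'][:,0],s['joints'])
d=cam('wrist','w1'); crop(d['img'],0,0,512,384,1.5625,'w1b')
```

```text
2.125 [0.56987984 0.19842889 0.40000205] [ 3.85949309e-01 -9.22519988e-01 -4.77096984e-05] [ 3.45505292e+01  1.69939389e+01  8.26020921e+00 -8.25111273e-03
 -8.12918346e+01 -1.18465904e+01]
```

View pics/w1b.png

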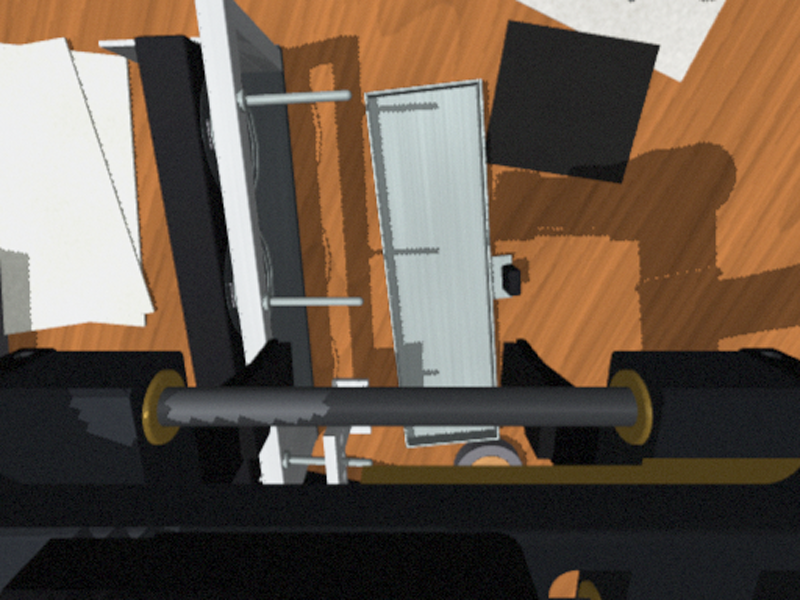

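Run:
```python
from h import *
np.set_printoptions(precision=4,suppress=True)
d=load('w1');k=1/1.5625
P=lambda u,v,z:onz(d,u*k,v*k,z)
t1,t2,t3=P(345,96,.158),P(358,301,.158),P(369,463,.158)
r1,r2=P(240,99,.150),P(265,302,.150)
print(t1,t2,t3,np.linalg.norm(t1-t2),np.linalg.norm(t2-t3)); print('roots',r1,r2,np.linalg.norm(r1-t1),np.linalg.norm(r2-t2))
for a in((t1,t2),(t2,t3),(t1,t3),(r1,r2)):
    v=a[1]-a[0];print('yaw of y',np.degrees(np.arctan2(v[1],v[0]))-90)
for a in((t1,r1),(t2,r2)):
    v=a[1]-a[0];print('yaw x',np.degrees(np.arctan2(v[1],v[0])))
m=[P(*q,.001) for q in((510,20),(660,45),(622,183),(487,163))];print('mat',m,np.mean(m,0),[np.linalg.norm(m[i]-m[i-1]) for i in range(4)])
t=[P(*q,.022) for q in((366,94),(482,80),(498,437),(408,446))];print('tray',t,np.mean(t,0),[np.linalg.norm(t[i]-t[i-1]) for i in range(4)])
print('grip',P(512,268,.046))
```

```text
[0.6549 0.0932 0.158 ] [0.5901 0.2335 0.158 ] [0.5242 0.3746 0.158 ] 0.1545244406642482 0.15574226899305105
roots [0.7273 0.1243 0.15  ] [0.6618 0.267  0.15  ] 0.07918556784034057 0.07953540459567815
yaw of y 24.79617997584826
yaw of y 25.042468387438362
yaw of y 24.91980753589496
yaw of y 24.65751821268512
yaw x 23.238567251097024
yaw x 25.046190246791443
mat [array([ 0.5516, -0.0556,  0.001 ]), array([ 0.3985, -0.0952,  0.001 ]), array([0.3632, 0.0391, 0.001 ]), array([0.5121, 0.0783, 0.001 ])] [ 0.4563 -0.0083  0.001 ] [np.float64(0.13962231329424102), np.float64(0.15810619330249892), np.float64(0.13891232940269682), np.float64(0.15398972632994862)]
tray [array([0.6586, 0.0679, 0.022 ]), array([0.5556, 0.0107, 0.022 ]), array([0.3566, 0.3745, 0.022 ]), array([0.457 , 0.4308, 0.022 ])] [0.5069 0.221  0.022 ] [np.float64(0.4151317779440544), np.float64(0.11784782403807853), np.float64(0.4146410240399753), np.float64(0.11516842359463692)]
grip [0.448  0.1696 0.046 ]
```

>>> {"method": "drive_tool", "body": {"series": [[0.33, 0.18, 0, 0], [0.66, 0.37, 0, 0], [0.97, 0.55, 0, 0]]}}

```text
time_s: 2.55
tcp_pos: [0.5533, 0.0648, 0.4004]
ee_rot: [[0.388, -0.922, 0.0], [-0.922, -0.388, 0.0], [0.0, -0.0, -1.0]]
wrist_force: [1.0, 0.5, -0.4]
gripper_width: 0.996
```

>>> {"method": "drive_tool", "body": {"series": [[0.33, 0.18, 0, 0], [0.66, 0.37, 0, 0], [0.97, 0.55, 0, 0]]}}

```text
time_s: 2.92
tcp_pos: [0.5371, -0.0682, 0.4005]
ee_rot: [[0.387, -0.922, 0.0], [-0.922, -0.387, 0.0], [0.0, -0.0, -1.0]]
wrist_force: [0.1, 0.8, 0.2]
gripper_width: 1.003
```

>>> {"method": "drive_tool", "body": {"series": [[0.33, 0.18, 0, 0], [0.66, 0.37, 0, 0], [0.97, 0.55, 0, 0], [0.97, 0.55, 0, 0]], "fingers": 0}}

```text
time_s: 3.42
tcp_pos: [0.5209, -0.2019, 0.4001]
ee_rot: [[0.383, -0.924, -0.0], [-0.924, -0.383, -0.0], [-0.0, 0.0, -1.0]]
wrist_force: [0.4, 0.3, -0.0]
gripper_width: 0.633
```

Run:
```python
from h import *
s=telemetry.sense();print(s['time_s'],s['tcp_pos'],s['ee_rot'][:,0],s['joints'])
d=cam('wrist','w2'); crop(d['img'],0,0,512,384,1.5625,'w2b')
```

```text
3.425 [ 0.52090254 -0.20186269  0.40009467] [ 3.83266889e-01 -9.23637641e-01 -2.54313869e-06] [-4.55662241e+00  1.23079478e+01  1.97077560e+00  1.03185646e-02
 -7.96829923e+01  2.70909613e+01]
```

View pics/w2b.png

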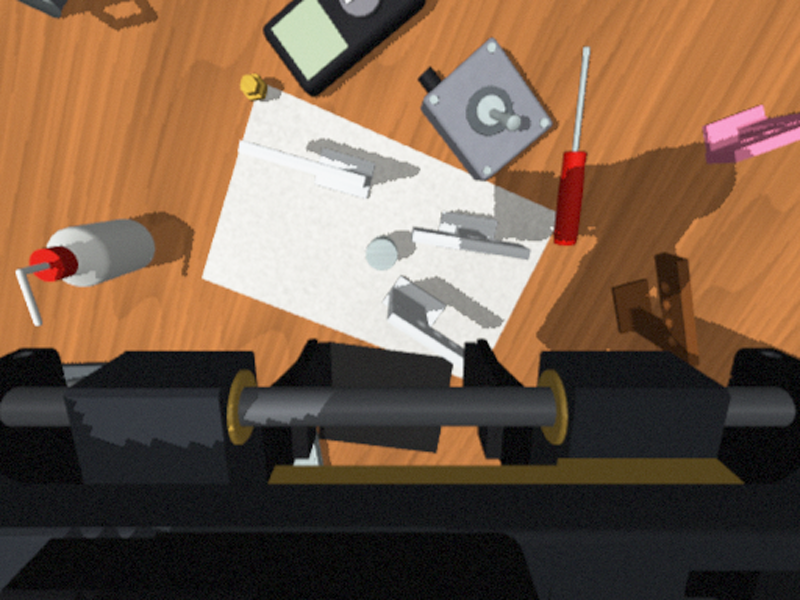

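```bash
python3 - <<'E'
from h import *
np.set_printoptions(precision=4,suppress=True)
d=load('w2');k=1/1.5625
P=lambda u,v,z:onz(d,u*k,v*k,z)
b=[P(*q,.055) for q in((491,38),(555,122),(487,180),(420,100))];print('box',b,np.mean(b,0),[np.linalg.norm(b[i]-b[i-1]) for i in range(4)])
for i in range(4): v=b[i]-b[i-1];print(np.degrees(np.arctan2(v[1],v[0])))
print('tip',P(514,123,.096),'piv',P(491,110,.055))
for n,p,q in(('1',(240,147),(370,190)),('2',(413,235),(528,252)),('3',(388,310),(465,365))):
    a,c=P(*p,.11),P(*q,.11);v=c-a;print(n,a,c,np.linalg.norm(v),np.degrees(np.arctan2(v[1],v[0])))
print('jar',P(380,252,.046),'union',P(254,84,.036),'meter',P(320,93,.045))
E
python3 -c "
from h import *
d=load('w2');crop(d['img'],130,70,370,250,3.3,'w2c')"
```

```text
box [array([ 0.5167, -0.4158,  0.055 ]), array([ 0.4284, -0.375 ,  0.055 ]), array([ 0.4653, -0.3015,  0.055 ]), array([ 0.5559, -0.343 ,  0.055 ])] [ 0.4916 -0.3588  0.055 ] [np.float64(0.08266686319111091), np.float64(0.09720606023552025), np.float64(0.08221421251246273), np.float64(0.09970761671599054)]
-118.35842828461996
155.19423344760912
63.36695275867759
-24.612921376555125
tip [ 0.4724 -0.3507  0.096 ] piv [ 0.4899 -0.361   0.055 ]
1 [ 0.6822 -0.2411  0.11  ] [ 0.5668 -0.2506  0.11  ] 0.11577044163894314 -175.32362008908748
2 [ 0.5166 -0.2289  0.11  ] [ 0.4138 -0.2548  0.11  ] 0.1060273635399662 -165.82562190003577
3 [ 0.5106 -0.1547  0.11  ] [ 0.4193 -0.1313  0.11  ] 0.09426794957572388 165.60888685583285
jar [ 0.5363 -0.1921  0.046 ] union [ 0.7121 -0.297   0.036 ] meter [ 0.6477 -0.3134  0.045 ]
```

View pics/w2c.png

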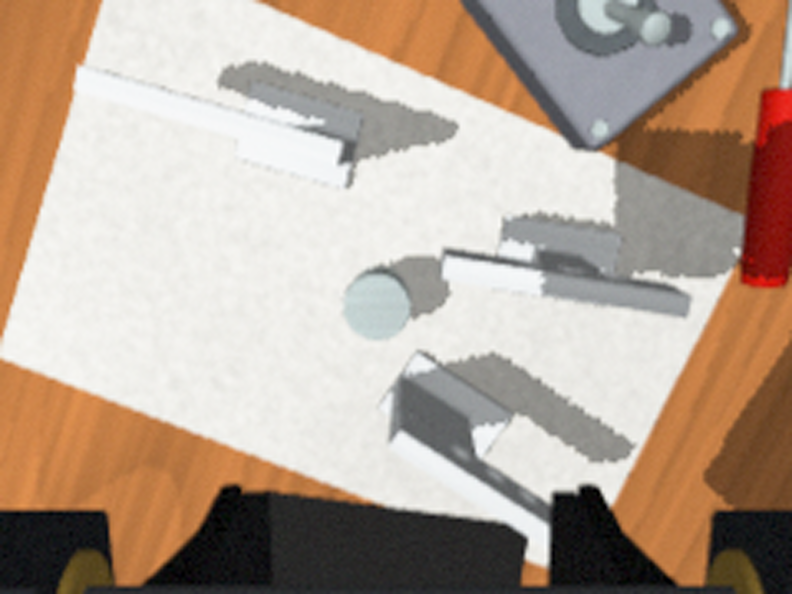

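>>> {"method": "drive_tool", "body": {"series": [[0.33, 0.21, 0.33, 0], [0.667, 0.417, 0.667, 0]], "fingers": 87}}

```text
time_s: 3.72
tcp_pos: [0.5067, -0.2924, 0.3202]
ee_rot: [[0.389, -0.921, 0.003], [-0.921, -0.389, -0.0], [0.001, -0.002, -1.0]]
wrist_force: [1.3, 0.0, -0.2]
gripper_width: 0.729
```

>>> {"method": "drive_tool", "body": {"series": [[0.22, 0.15, 0.25, 0.09], [0.447, 0.31, 0.5, 0.18], [0.447, 0.31, 0.5, 0.27], [0.447, 0.31, 0.5, 0.36], [0.447, 0.31, 0.5, 0.419], [0.447, 0.31, 0.5, 0.419]]}}

```text
time_s: 4.47
tcp_pos: [0.493, -0.3557, 0.2603]
ee_rot: [[-0.425, -0.905, 0.0], [-0.905, 0.425, 0.0], [-0.0, -0.0, -1.0]]
wrist_force: [-0.2, 0.0, 0.1]
gripper_width: 0.997
```

Run:
```python
from h import *
s=telemetry.sense();print(s['time_s'],s['tcp_pos'],s['ee_rot'],s['gripper_width'])
R=np.array(s['ee_rot']);print(R.T@(np.array([.4916,-.3588,.148])-s['tcp_pos'])/.12)
```

```text
4.475 [ 0.49303469 -0.35572635  0.26028271] [[-4.25056491e-01 -9.05166808e-01  1.69936343e-04]
 [-9.05166813e-01  4.25056508e-01  7.85766505e-05]
 [-1.43357525e-04 -1.20421223e-04 -9.99999982e-01]] 0.9970483434877263
[2.84006961e-02 4.73304644e-05 9.35685175e-01]
```

>>> {"method": "drive_tool", "body": {"series": [[0.03, 0, 0.3, 0], [0.03, 0, 0.6, 0], [0.03, 0, 0.93, 0], [0.03, 0, 0.93, 0]]}}

```text
time_s: 4.97
tcp_pos: [0.4895, -0.3587, 0.1457]
ee_rot: [[-0.426, -0.905, -0.007], [-0.905, 0.426, 0.003], [-0.0, 0.007, -1.0]]
wrist_force: [-0.6, 0.5, 1.3]
gripper_width: 1.002
```

>>> {"method": "drive_tool", "body": {"series": [[0, 0, 0, 0], [0, 0, 0, 0], [0, 0, 0, 0], [0, 0, 0, 0], [0, 0, 0, 0], [0, 0, 0, 0], [0, 0, 0, 0], [0, 0, 0, 0]], "fingers": 0}}

```text
time_s: 5.98
tcp_pos: [0.49, -0.36, 0.1486]
ee_rot: [[-0.429, -0.903, -0.001], [-0.903, 0.429, 0.0], [0.0, 0.001, -1.0]]
wrist_force: [0.2, 0.5, -0.4]
gripper_width: 0.172
```

>>> {"method": "drive_tool", "body": {"series": [[0, 0, 0, 0], [0, 0, 0, 0], [0, 0, 0, 0], [0, 0, 0, 0], [0, 0, -0.3, 0], [0, 0, -0.6, 0], [0, 0, -1, 0]], "fingers": 60}}

```text
time_s: 6.85
tcp_pos: [0.4904, -0.3598, 0.2688]
ee_rot: [[-0.429, -0.903, -0.002], [-0.903, 0.429, 0.001], [-0.0, 0.003, -1.0]]
wrist_force: [0.7, 0.6, 1.3]
gripper_width: 0.685
```

Run:
```python
from h import *
s=telemetry.sense();print(s['time_s'],s['tcp_pos'],s['joints'])
d=cam('side','s2');p=proj(d,[[.4916,-.3588,.1],[.475,-.351,.096]]);print(p)
u,v=p[0].astype(int); crop(d['img'],u-30,v-30,u+110,v+30,5,'s2b')
```

```text
6.85 [ 0.49039412 -0.3597939   0.26878143] [-2.10416042e+01  2.14336668e+01 -3.95382106e+00 -1.90193436e-02
 -6.47563575e+01 -4.33809659e+00]
[[268.8073077  264.95387595]
 [261.59303509 264.56896239]]
```

View pics/s2b.png

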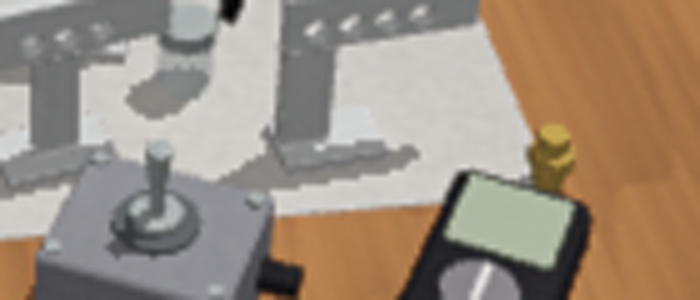

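Run:
```python
from h import *
d=load('side1'); crop(d['img'],210,203,345,280,5.9,'s1b')
```

```text
(no output)
```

View pics/s1b.png

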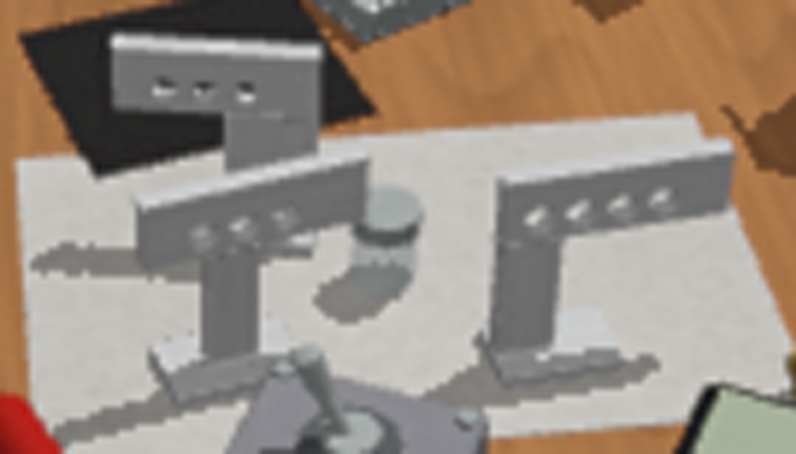

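>>> {"method": "drive_tool", "body": {"series": [[-0.28, -0.18, 0, 0], [-0.56, -0.36, 0, 0], [-0.83, -0.55, 0, 0]]}}

```text
time_s: 7.28
tcp_pos: [0.5941, -0.2977, 0.2687]
ee_rot: [[-0.429, -0.903, 0.001], [-0.903, 0.429, -0.0], [-0.0, -0.0, -1.0]]
wrist_force: [0.4, -0.2, -0.3]
gripper_width: 0.69
```

>>> {"method": "drive_tool", "body": {"series": [[-0.28, -0.18, 0, 0.09], [-0.56, -0.36, 0, 0.18], [-0.83, -0.55, 0, 0.27], [-0.83, -0.55, 0, 0.36], [-0.83, -0.55, 0, 0.45], [-0.83, -0.55, 0, 0.52], [-0.83, -0.55, 0, 0.52]]}}

```text
time_s: 8.15
tcp_pos: [0.6955, -0.2366, 0.2682]
ee_rot: [[-0.996, -0.089, -0.0], [-0.089, 0.996, 0.0], [0.0, 0.0, -1.0]]
wrist_force: [0.1, -0.3, 0.7]
gripper_width: 0.69
```

Run:
```python
from h import *
s=telemetry.sense();print(s['time_s'],s['tcp_pos'],s['ee_rot'][:,0])
d=cam('wrist','w3'); crop(d['img'],0,0,512,384,1.5625,'w3b')
```

```text
8.15 [ 0.69553004 -0.23664334  0.26821572] [-9.95998309e-01 -8.93716682e-02  2.71011501e-04]
```

View pics/w3b.png

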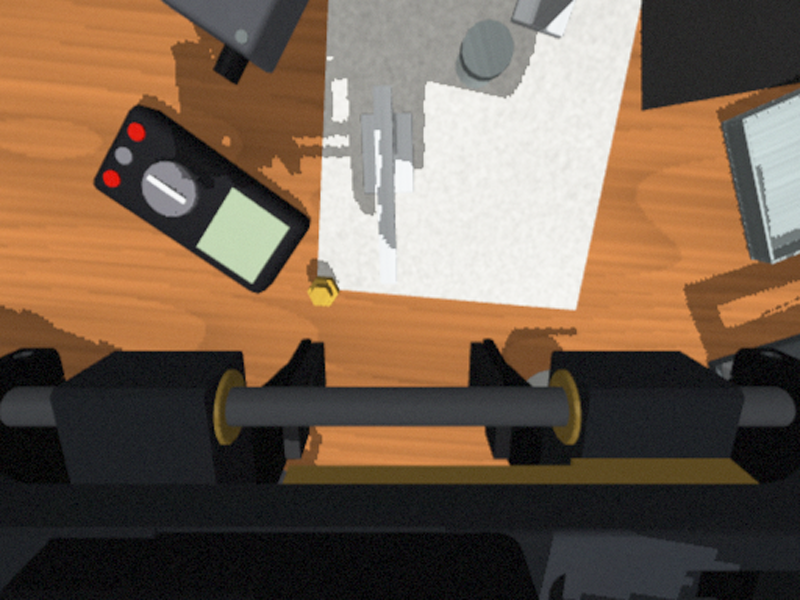

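```bash
cat >> h.py <<'E'
EX=np.array([np.cos(np.radians(24.9)),np.sin(np.radians(24.9)),0]);EY=np.array([-EX[1],EX[0],0]);RO=np.array([.658,.265,0])
def rk(x,y,z): return RO+EX*x/1000+EY*y/1000+np.array([0,0,z/1000])
def togo(P,yaw):
    s=telemetry.sense();R=np.array(s['ee_rot']);a=np.degrees(np.arctan2(R[1,0],R[0,0]));t=(a-yaw+180)%360-180
    print('t',round(s['time_s'],2),'tcp',np.round(s['tcp_pos'],4),'yaw',round(a,2),'w',round(87*s['gripper_width'],1),'F',np.round(s['wrist_force'],1))
    print('shift',np.round(R.T@(np.array(P)-s['tcp_pos'])/.12,3),'turn',round(np.radians(t)/2,3))
E
python3 - <<'E'
from h import *
np.set_printoptions(precision=4,suppress=True)
d=load('w3');k=1/1.5625
a=onz(d,384*k,87*k,.11);c=onz(d,388*k,282*k,.11);v=c-a
print(a,c,np.linalg.norm(v),np.degrees(np.arctan2(v[1],v[0])),(a+c)/2)
u=v/np.linalg.norm(v);h=(a+c)/2-.017*u;print('hole',h)
yaw=np.degrees(np.arctan2(v[1],v[0]))-180
togo([h[0],h[1],.164],yaw)
E
```

```text
[ 0.5757 -0.2531  0.11  ] [ 0.6833 -0.2418  0.11  ] 0.10816710853105237 5.979548238886563 [ 0.6295 -0.2475  0.11  ]
hole [ 0.6126 -0.2492  0.11  ]
t 8.2 tcp [ 0.6955 -0.2367  0.2683] yaw -174.83 w 59.7 F [ 0.  -0.5 -0.7]
shift [ 0.697 -0.042  0.87 ] turn -0.007
```

>>> {"method": "drive_tool", "body": {"series": [[0.35, -0.02, 0, -0.004], [0.7, -0.042, 0.2, -0.007], [0.7, -0.042, 0.5, -0.007], [0.7, -0.042, 0.8, -0.007], [0.7, -0.042, 0.87, -0.007], [0.7, -0.042, 0.87, -0.007]]}}

```text
time_s: 8.95
tcp_pos: [0.6126, -0.2492, 0.1644]
ee_rot: [[-0.995, -0.103, -0.0], [-0.103, 0.995, -0.0], [0.0, -0.0, -1.0]]
wrist_force: [-0.1, 0.2, 0.2]
gripper_width: 0.689
```

>>> {"method": "drive_tool", "body": {"series": [[0, 0, 0, 0], [0, 0, 0, 0], [0, 0, 0, 0], [0, 0, 0, 0], [0, 0, 0, 0], [0, 0, 0, 0], [0, 0, 0, 0], [0, 0, 0, 0]], "fingers": 0}}

```text
time_s: 9.95
tcp_pos: [0.6122, -0.2491, 0.1641]
ee_rot: [[-0.995, -0.102, -0.0], [-0.102, 0.995, 0.0], [0.0, 0.0, -1.0]]
wrist_force: [-0.5, -0.4, -0.5]
gripper_width: 0.113
```

>>> {"method": "drive_tool", "body": {"series": [[0, 0, -0.2, 0], [0, 0, -0.5, 0], [0, 0, -0.8, 0], [0, 0, -1, 0], [0, 0, -1, 0]]}}

```text
time_s: 10.58
tcp_pos: [0.6128, -0.2491, 0.2859]
ee_rot: [[-0.995, -0.102, 0.004], [-0.102, 0.995, -0.001], [-0.004, -0.001, -1.0]]
wrist_force: [0.3, 1.0, -3.3]
gripper_width: 0.111
```

Run:
```python
from h import *
p=rk(-125,-155,0);print(p)
togo([p[0],p[1],.284],-65.1)
d=cam('wrist','w4'); crop(d['img'],130,60,386,252,3.1,'w4b')
```

```text
[0.60988005 0.0717787  0.        ]
t 10.57 tcp [ 0.6128 -0.2491  0.2859] yaw -174.16 w 9.7 F [ 0.3  1.  -3.3]
shift [-0.248  2.663  0.015] turn -0.952
```

View pics/w4b.png

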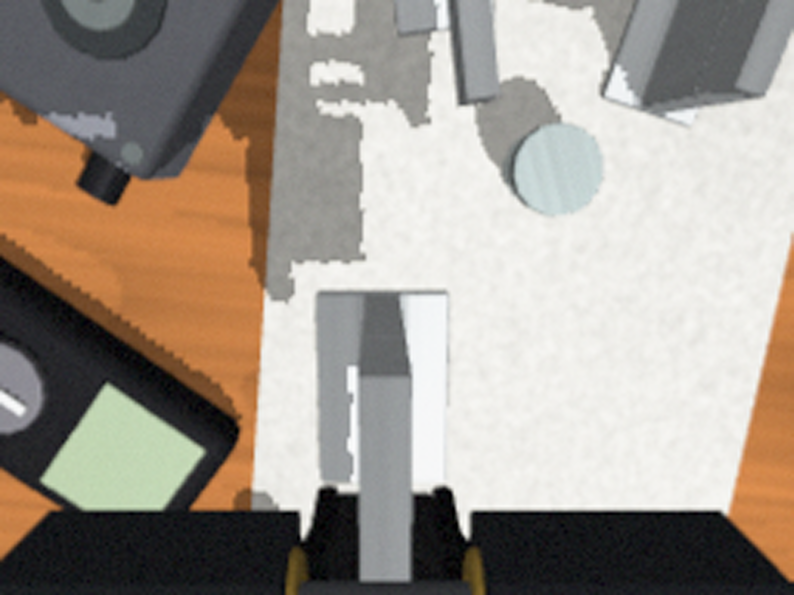

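```bash
cat >> h.py <<'E'
def intool(name,u,v,zt=.054):
    # pixel -> tool coords (m) on plane at tool z zt
    c=capture('wrist');M=c['mount'];f,g,cx,cy=c['fx'],c['fy'],c['cx'],c['cy']
    w=M[:3,:3]@np.array([(u-cx)/f,-(v-cy)/g,-1]);e=M[:3,3];return e+w*(zt-e[2])/w[2]
E
python3 - <<'E'
from h import *
print(intool('',254.2,181.3),intool('',254.2,154.5,.156))
E
```

```text
[0.03777451 0.00144677 0.054     ] [0.03766835 0.00148074 0.156     ]
```

>>> {"method": "drive_tool", "body": {"series": [[0, 0.3, 0, 0], [0, 0.6, 0, 0], [0, 0.9, 0, 0]]}}

```text
time_s: 11.1
tcp_pos: [0.6004, -0.1406, 0.282]
ee_rot: [[-0.995, -0.101, -0.004], [-0.101, 0.995, 0.0], [0.004, 0.001, -1.0]]
wrist_force: [-0.2, -0.4, -2.7]
gripper_width: 0.114
```

>>> {"method": "drive_tool", "body": {"series": [[0, 0.3, 0, 0], [0, 0.6, 0, 0], [0, 0.9, 0, 0]]}}

```text
time_s: 11.48
tcp_pos: [0.5894, -0.0331, 0.2822]
ee_rot: [[-0.995, -0.101, -0.004], [-0.101, 0.995, -0.0], [0.004, 0.0, -1.0]]
wrist_force: [0.0, 0.4, -2.7]
gripper_width: 0.113
```

>>> {"method": "drive_tool", "body": {"series": [[-0.08, 0.3, 0, -0.09], [-0.16, 0.6, 0, -0.18], [-0.25, 0.86, 0, -0.27], [-0.25, 0.86, 0, -0.36], [-0.25, 0.86, 0, -0.45], [-0.25, 0.86, 0, -0.54], [-0.25, 0.86, 0, -0.63], [-0.25, 0.86, 0, -0.72], [-0.25, 0.86, 0, -0.81], [-0.25, 0.86, 0, -0.9]]}}

```text
time_s: 12.72
tcp_pos: [0.609, 0.0714, 0.282]
ee_rot: [[0.33, -0.944, -0.004], [-0.944, -0.33, -0.001], [-0.0, 0.004, -1.0]]
wrist_force: [-0.0, 0.0, -2.2]
gripper_width: 0.108
```

Run:
```python
from h import *
p=rk(-125,-155,0)
togo([p[0],p[1],.236],-65.1)
d=cam('wrist','w5')
print(proj(d,[rk(-75,-155,158),rk(5,-155,150)]))
```

```text
t 12.72 tcp [0.609  0.0714 0.282 ] yaw -70.71 w 9.4 F [-0.   0.  -2.2]
shift [-0.    -0.01   0.384] turn -0.049
[[193.93508029 209.65668643]
 [105.83044062 215.01360343]]
```

>>> {"method": "drive_tool", "body": {"series": [[0, -0.01, 0.13, -0.049], [0, -0.01, 0.26, -0.049], [0, -0.01, 0.384, -0.049], [0, -0.01, 0.384, -0.049], [0, -0.01, 0.384, -0.049]]}}

```text
time_s: 13.4
tcp_pos: [0.6111, 0.0719, 0.2384]
ee_rot: [[0.416, -0.91, 0.001], [-0.91, -0.416, -0.0], [0.0, -0.001, -1.0]]
wrist_force: [-0.3, 0.1, -3.2]
gripper_width: 0.114
```

Run:
```python
from h import *
p=rk(-40,-155,0)
togo([p[0],p[1],.2325],-65.1)
d=cam('wrist','w6'); print(proj(d,[rk(-75,-155,158),rk(5,-155,150)]))
a=d['img'][90:240,60:320]
e=cam('side','s6'); q=proj(e,[rk(-75,-155,158),rk(5,-155,150)]);print(q)
u,v=q[0].astype(int); b=e['img'][v-60:v+60,u-90:u+70]
b=cv2.resize(b,None,fx=3,fy=3,interpolation=2);a=cv2.resize(a,(480,277),interpolation=2)
cv2.imwrite('pics/ws6.png',np.vstack([a,b])[:600])
```

```text
t 13.4 tcp [0.6111 0.0719 0.2384] yaw -65.45 w 9.9 F [-0.3  0.1 -3.2]
shift [-0.008 -0.698  0.05 ] turn -0.003
[[183.92052971 225.59483458]
 [ 75.0457952  221.72917232]]
[[298.55173785 154.29675793]
 [317.56266036 150.69680401]]
```

View pics/ws6.png

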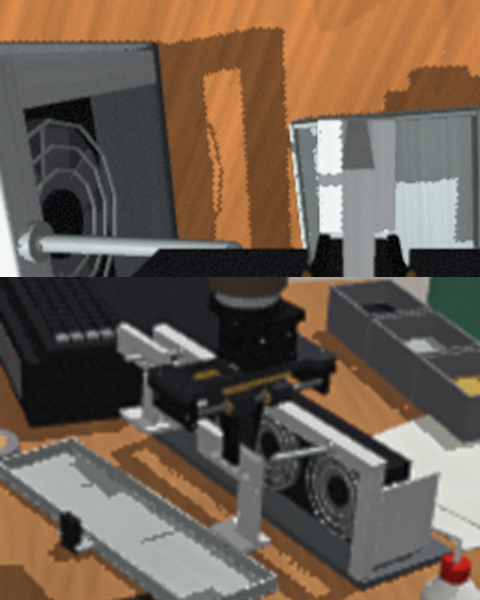

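>>> {"method": "drive_tool", "body": {"series": [[0, -0.1, 0.02, -0.003], [0, -0.25, 0.02, -0.003], [0, -0.35, 0.02, -0.003], [0, -0.42, 0.022, -0.003], [0, -0.48, 0.027, -0.003], [0, -0.54, 0.032, -0.003], [0, -0.6, 0.038, -0.003], [0, -0.65, 0.043, -0.003], [0, -0.7, 0.048, -0.003], [0, -0.7, 0.048, -0.003]]}}

```text
time_s: 14.75
tcp_pos: [0.6875, 0.107, 0.2321]
ee_rot: [[0.421, -0.907, -0.0], [-0.907, -0.421, -0.0], [-0.0, 0.0, -1.0]]
wrist_force: [-0.5, 0.7, -1.7]
gripper_width: 0.111
```

Run:
```python
from h import *
p=rk(-40,-155,0)
togo([p[0],p[1],.2325],-65.1)
d=cam('wrist','w7');e=cam('side','s7'); q=proj(e,[rk(-40,-155,130)])
u,v=q[0].astype(int); b=e['img'][v-60:v+60,u-80:u+80]
a=cv2.resize(d['img'][90:240,60:320],(480,277),interpolation=2)
cv2.imwrite('pics/ws7.png',np.vstack([a,cv2.resize(b,(480,360),interpolation=2)])[:600])
```

```text
t 14.75 tcp [0.6875 0.107  0.2321] yaw -65.07 w 9.7 F [-0.5  0.7 -1.7]
shift [-0.006  0.002 -0.003] turn 0.0
```

View pics/ws7.png

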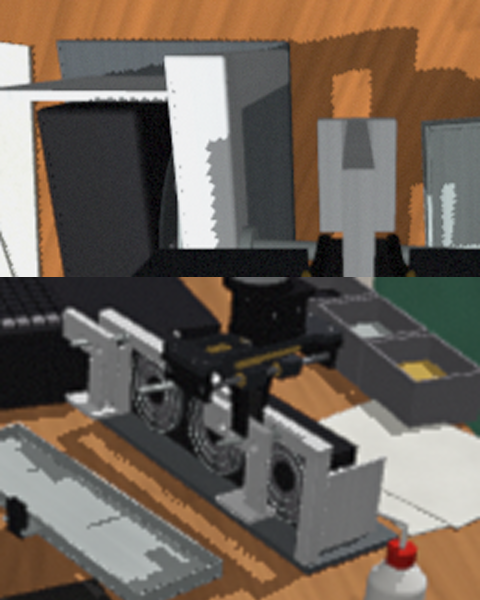

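>>> {"method": "drive_tool", "body": {"series": [[0, 0, 0, 0], [0, 0, 0, 0], [0, 0, 0, 0], [0, 0, 0, 0], [0, 0, -0.1, 0], [0, 0, -0.25, 0], [0, 0, -0.5, 0], [0, 0, -0.8, 0], [0, 0, -1, 0]], "fingers": 26}}

```text
time_s: 15.98
tcp_pos: [0.6875, 0.1068, 0.3566]
ee_rot: [[0.422, -0.907, 0.005], [-0.907, -0.422, 0.001], [0.001, -0.005, -1.0]]
wrist_force: [0.5, 0.3, -0.7]
gripper_width: 0.299
```

Run:
```python
from h import *
p=rk(-40,155,0);print(p)
togo([p[0],p[1],.3525],-65.1)
e=cam('side','s8'); q=proj(e,[rk(-40,-70,130)])
u,v=q[0].astype(int); crop(e['img'],u-80,v-60,u+80,v+60,5,'s8b')
```

```text
[0.55645769 0.38875039 0.        ]
t 15.97 tcp [0.6875 0.1068 0.3566] yaw -65.07 w 26.0 F [ 0.5  0.3 -0.7]
shift [-2.591  0.     0.031] turn 0.0
```

View pics/s8b.png

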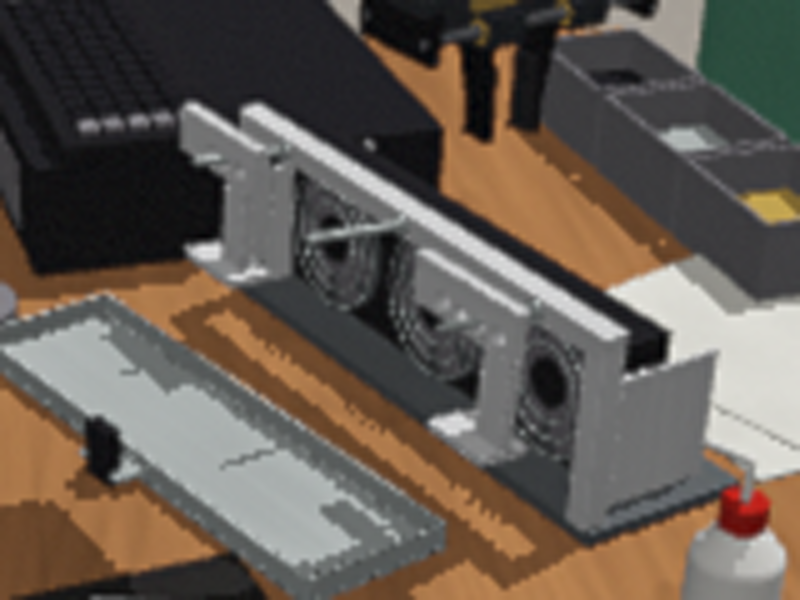

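>>> {"method": "drive_tool", "body": {"series": [[-0.33, 0, 0, 0], [-0.66, 0, 0, 0], [-0.99, 0, 0, 0]]}}

```text
time_s: 16.4
tcp_pos: [0.6366, 0.2154, 0.3534]
ee_rot: [[0.421, -0.907, 0.001], [-0.907, -0.421, 0.001], [-0.0, -0.001, -1.0]]
wrist_force: [-0.3, 0.5, -0.5]
gripper_width: 0.296
```

>>> {"method": "drive_tool", "body": {"series": [[-0.33, 0, 0, 0], [-0.66, 0, 0, 0], [-0.99, 0, 0, 0]]}}

```text
time_s: 16.77
tcp_pos: [0.5864, 0.3234, 0.3534]
ee_rot: [[0.421, -0.907, 0.001], [-0.907, -0.421, 0.001], [-0.0, -0.001, -1.0]]
wrist_force: [-0.2, -0.8, -0.5]
gripper_width: 0.3
```

>>> {"method": "drive_tool", "body": {"series": [[-0.33, 0, 0.1, 0], [-0.66, 0, 0.2, 0], [-0.99, 0, 0.2, 0], [-0.99, 0, 0.2, 0]]}}

```text
time_s: 17.27
tcp_pos: [0.5357, 0.4324, 0.3285]
ee_rot: [[0.425, -0.905, 0.0], [-0.905, -0.425, 0.001], [-0.0, -0.0, -1.0]]
wrist_force: [-0.4, -0.6, -0.1]
gripper_width: 0.303
```

Run:
```python
from h import *
togo(rk(-40,155,300),-65.1)
d=cam('wrist','w9'); crop(d['img'],60,0,380,240,2.5,'w9b')
```

```text
t 17.27 tcp [0.5357 0.4324 0.3285] yaw -64.87 w 26.4 F [-0.4 -0.6 -0.1]
shift [ 0.403 -0.002  0.238] turn 0.002
```

View pics/w9b.png

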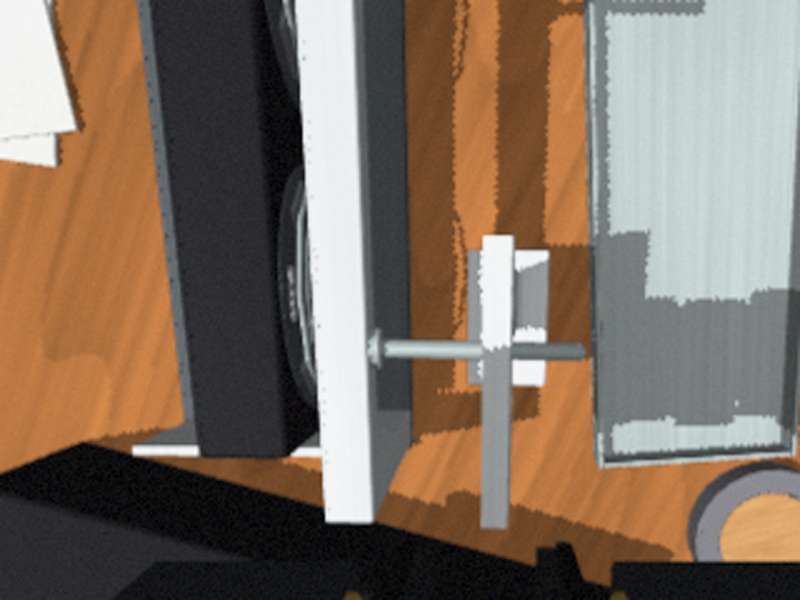

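Run:
```python
from h import *
np.set_printoptions(precision=2,suppress=True)
d=load('w9')
f=lambda u,v,z:onz(d,60+u/2.5,v/2.5,z)
R=lambda p:np.array([(p-RO)@EX,(p-RO)@EY])*1000
zt=.175
print(R(f(498,236,zt)),R(f(496,528,zt)),'tip',R(f(578,351,.158)),'root',R(f(375,348,.150)))
```

```text
[-43.92 114.27] [-44.2  220.61] tip [-75.29 154.69] root [  3.69 154.64]
```

Run:
```python
from h import *
togo(rk(-44,155.1,233),-65.1)
```

```text
t 17.32 tcp [0.5364 0.4311 0.3288] yaw -64.95 w 25.8 F [ 0.1 -0.3 -0.8]
shift [0.39  0.032 0.799] turn 0.001
```

>>> {"method": "drive_tool", "body": {"series": [[0.2, 0.016, 0, 0.001], [0.39, 0.032, 0.1, 0.001], [0.39, 0.032, 0.35, 0.001], [0.39, 0.032, 0.6, 0.001], [0.39, 0.032, 0.8, 0.001], [0.39, 0.032, 0.8, 0.001], [0.39, 0.032, 0.8, 0.001]], "fingers": 40}}

```text
time_s: 18.2
tcp_pos: [0.554, 0.3847, 0.2334]
ee_rot: [[0.418, -0.908, 0.001], [-0.908, -0.418, 0.001], [-0.0, -0.001, -1.0]]
wrist_force: [0.4, -1.0, 0.4]
gripper_width: 0.454
```

>>> {"method": "drive_tool", "body": {"series": [[0, 0, 0, 0], [0, 0, 0, 0], [0, 0, 0, 0], [0, 0, 0, 0], [0, 0, 0, 0], [0, 0, 0, 0]], "fingers": 0}}

```text
time_s: 18.95
tcp_pos: [0.5532, 0.3861, 0.2324]
ee_rot: [[0.42, -0.908, 0.0], [-0.908, -0.42, 0.0], [0.0, -0.0, -1.0]]
wrist_force: [0.4, -0.1, 1.3]
gripper_width: 0.11
```

>>> {"method": "drive_tool", "body": {"series": [[0, 0, -0.04, 0], [0, 0.04, -0.045, 0], [0, 0.1, -0.05, 0], [0, 0.2, -0.06, 0], [0, 0.3, -0.07, 0], [0, 0.4, -0.08, 0], [0, 0.54, -0.09, 0], [0, 0.7, -0.09, 0], [0, 0.7, -0.09, 0]]}}

```text
time_s: 20.08
tcp_pos: [0.4758, 0.3501, 0.2438]
ee_rot: [[0.42, -0.907, 0.0], [-0.907, -0.42, 0.0], [-0.0, -0.0, -1.0]]
wrist_force: [-0.4, -0.4, -2.2]
gripper_width: 0.112
```

Run:
```python
from h import *
togo([.4563,-.0083,.3],-65.1)
```

```text
t 20.07 tcp [0.4758 0.3501 0.2438] yaw -65.15 w 9.7 F [-0.4 -0.4 -2.2]
shift [ 2.642  1.402 -0.469] turn -0.0
```

>>> {"method": "drive_tool", "body": {"series": [[0.29, 0.16, 0, 0], [0.58, 0.32, 0, 0], [0.86, 0.47, 0, 0]]}}

```text
time_s: 20.45
tcp_pos: [0.4693, 0.2325, 0.2434]
ee_rot: [[0.42, -0.907, 0.001], [-0.907, -0.42, 0.0], [0.0, -0.001, -1.0]]
wrist_force: [0.3, 0.4, -1.3]
gripper_width: 0.112
```

>>> {"method": "drive_tool", "body": {"series": [[0.29, 0.16, 0, 0], [0.58, 0.32, 0, 0], [0.86, 0.47, 0, 0]]}}

```text
time_s: 20.82
tcp_pos: [0.4615, 0.115, 0.2436]
ee_rot: [[0.42, -0.908, 0.001], [-0.908, -0.42, 0.0], [0.0, -0.001, -1.0]]
wrist_force: [0.1, -0.1, -2.4]
gripper_width: 0.112
```

>>> {"method": "drive_tool", "body": {"series": [[0.29, 0.16, 0, 0], [0.58, 0.32, 0, 0], [0.86, 0.47, 0, 0], [0.86, 0.47, 0.2, 0], [0.86, 0.47, 0.4, 0], [0.86, 0.47, 0.55, 0], [0.86, 0.47, 0.6, 0], [0.86, 0.47, 0.6, 0]]}}

```text
time_s: 21.82
tcp_pos: [0.4537, -0.0012, 0.1714]
ee_rot: [[0.42, -0.908, 0.0], [-0.908, -0.42, -0.0], [0.0, -0.0, -1.0]]
wrist_force: [1.2, -0.3, -2.5]
gripper_width: 0.112
```

Run:
```python
from h import *
togo([.453,-.001,.167],-65.1)
```

```text
t 21.82 tcp [ 0.4537 -0.0012  0.1714] yaw -65.17 w 9.7 F [ 1.2 -0.3 -2.5]
shift [-0.004  0.005  0.036] turn -0.001
```

>>> {"method": "drive_tool", "body": {"series": [[0, 0, 0.015, 0], [0, 0, 0.025, 0], [0, 0, 0.033, 0], [0, 0, 0.033, 0]]}}

```text
time_s: 22.32
tcp_pos: [0.4533, -0.0013, 0.1673]
ee_rot: [[0.42, -0.908, 0.0], [-0.908, -0.42, 0.0], [0.0, -0.0, -1.0]]
wrist_force: [0.6, 0.4, -2.4]
gripper_width: 0.111
```

>>> {"method": "drive_tool", "body": {"series": [[0, 0, 0, 0], [0, 0, 0, 0], [0, 0, 0, 0], [0, 0, 0, 0], [0, 0, -0.15, 0], [0, 0, -0.4, 0], [0, 0, -0.7, 0], [0, 0, -1, 0]], "fingers": 40}}

```text
time_s: 23.32
tcp_pos: [0.4531, -0.0013, 0.2883]
ee_rot: [[0.42, -0.908, -0.0], [-0.908, -0.42, -0.0], [-0.0, 0.0, -1.0]]
wrist_force: [-0.1, -0.2, 0.5]
gripper_width: 0.457
```

Run:
```python
from h import *
np.set_printoptions(precision=4,suppress=True)
e=cam('side','s10');d=cam('wrist','w10')
a=cv2.resize(e['img'][130:290,190:390],(500,400),interpolation=2)
cv2.imwrite('pics/s10b.png',a);
T=load('w9');print(telemetry.sense()['tcp_pos'])
```

```text
[ 0.4552 -0.0009  0.2914]
```

View pics/s10b.png

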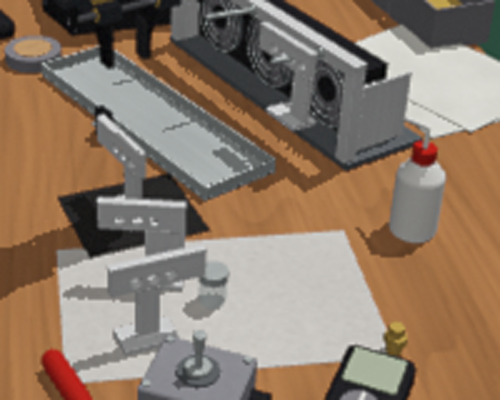

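Run:
```python
from h import *
np.set_printoptions(precision=4,suppress=True)
d=load('w1');g=cv2.cvtColor(d['img'],cv2.COLOR_BGR2GRAY)[160:195,310:345]
m=(g<35).astype(np.uint8);n,l,st,c=cv2.connectedComponentsWithStats(m);print(st,c)
o=np.array([.5069,.221,0]);a=np.radians(28.7);ex=np.array([np.cos(a),np.sin(a),0]);ey=np.array([-ex[1],ex[0],0])
print(proj(d,[o-.08*ex+ex*i*.007+ey*j*.015+[0,0,z] for z in(.046,0.022) for i in(-1,1) for j in(-1,1)])-[310,160])
for r in g[::2]: print(' '.join('%3d'%x for x in r[::2]))
```

```text
[[   0    0   35   35 1074]
 [  12   10   11   19  151]] [[17.0345 16.7672]
 [16.755  18.6556]]
[[24.0487 11.9128]
 [24.4702 29.0319]
 [15.694  12.7645]
 [16.2614 29.8545]
 [20.1615  9.0824]
 [20.6278 25.4362]
 [12.2128  9.8953]
 [12.8113 26.2227]]
134 187  80  70 119 120 124 125 126 119 125 118 122 123 126 123 127 122
141 193 106  71  78  79  92  68  69  73 116 123 119 126 127 125 124 118
146 178 113 152 160 160 164 173 187  72 118 123 122 101 127 127 114 116
154 154 138 187 190 188 184 189 187  95  80  74  77  76 114 117 117 121
157 142 129 188 189 187 188 154 139  76  76  76  73  71  95 119 118 125
156 132 129 180 194 168  34   6  13  22  65  76  74  68  95 119 125 128
167 115 134 186 188 147  17  17  17   7  13  52  69  75  94 124 123 127
166 110 133 170 191 156  19  15  30  39  33  28  69  67 112 126 127 128
178  92 135 180 190 154   6  19  35  39  32  26  71  72  98 128 129 129
187  94 141 169 192 187   6  13  36  34  29  31  73  73  78 127 132 129
186 102 155 169 191 188  17  16  26  37  37  29  97  77 108 127 128 129
188 113 164 180 191 187  10  19  30  40  35  26 118 130 132 129 132 128
187 112 163 170 191 189  48  16  31  36  33  33 117 131 129 132 132 118
188 120 179 169 193 192 169  47  30  34  34  30 121 133 128 136 127 112
189 117 183 149 191 189 187 170  52  29  32  55 131 131 134 125 118 116
186 118 181 112 176 171 164 161 139 131 130 133 131 131 129 120 115 120
186 121 180  69  87 119 123 118 127 131 132 134 132 127 127 120 116 126
186 123 182  75  69 123 120 127 131 131 132 134 131 119 121 116 124 134
```

>>> {"method": "drive_tool", "body": {"series": [[-0.24, -0.09, 0, 0], [-0.48, -0.18, 0, 0], [-0.72, -0.26, 0, 0]], "fingers": 70}}

```text
time_s: 23.8
tcp_pos: [0.445, 0.091, 0.2867]
ee_rot: [[0.419, -0.908, -0.001], [-0.908, -0.419, -0.0], [-0.0, 0.001, -1.0]]
wrist_force: [0.9, -0.3, 0.3]
gripper_width: 0.716
```

>>> {"method": "drive_tool", "body": {"series": [[-0.24, -0.09, 0, 0.09], [-0.48, -0.18, 0, 0.18], [-0.72, -0.26, 0, 0.27], [-0.72, -0.26, 0, 0.36], [-0.72, -0.26, 0, 0.45], [-0.72, -0.26, 0, 0.54], [-0.72, -0.26, 0, 0.63], [-0.72, -0.26, 0, 0.72], [-0.72, -0.26, 0, 0.753], [-0.72, -0.26, 0, 0.753]]}}

```text
time_s: 25.05
tcp_pos: [0.4372, 0.1816, 0.2866]
ee_rot: [[-0.878, -0.478, -0.001], [-0.478, 0.878, -0.001], [0.001, -0.0, -1.0]]
wrist_force: [0.4, 0.0, -0.4]
gripper_width: 0.805
```

Run:
```python
from h import *
togo([.437,.183,.09],-151.3)
```

```text
t 25.05 tcp [0.4372 0.1816 0.2866] yaw -151.44 w 70.0 F [ 0.4  0.  -0.4]
shift [-0.006  0.011  1.639] turn -0.001
```

>>> {"method": "drive_tool", "body": {"series": [[0, 0.01, 0.4, 0], [0, 0.01, 0.8, 0]]}}

```text
time_s: 25.3
tcp_pos: [0.4369, 0.183, 0.1904]
ee_rot: [[-0.878, -0.479, 0.002], [-0.479, 0.878, 0.002], [-0.002, 0.001, -1.0]]
wrist_force: [0.1, 0.3, 0.5]
gripper_width: 0.801
```

>>> {"method": "drive_tool", "body": {"series": [[0, 0, 0.3, 0], [0, 0, 0.6, 0], [0, 0, 0.83, 0], [0, 0, 0.83, 0]]}}

```text
time_s: 25.8
tcp_pos: [0.4359, 0.1819, 0.0898]
ee_rot: [[-0.878, -0.478, -0.004], [-0.478, 0.878, -0.004], [0.005, -0.001, -1.0]]
wrist_force: [-0.0, 0.6, -0.5]
gripper_width: 0.806
```

>>> {"method": "drive_tool", "body": {"series": [[0, 0, 0, 0], [0, 0, 0, 0], [0, 0, 0, 0], [0, 0, 0, 0], [0, 0, 0, 0], [0, 0, 0, 0]], "fingers": 0}}

```text
time_s: 26.55
tcp_pos: [0.437, 0.1828, 0.0919]
ee_rot: [[-0.878, -0.478, 0.0], [-0.478, 0.878, -0.0], [-0.0, -0.0, -1.0]]
wrist_force: [-0.0, -1.8, 3.7]
gripper_width: 0.337
```

Run:
```python
from h import *
p=rk(-134,0,90);togo(p,-155.1)
```

```text
t 26.55 tcp [0.437  0.1828 0.0919] yaw -151.46 w 29.4 F [-0.  -1.8  3.7]
shift [-0.831 -0.207  0.016] turn 0.032
```

Gripped the tray's grip (29.4 mm). Drag it home.

>>> {"method": "drive_tool", "body": {"series": [[-0.08, -0.02, 0, 0.003], [-0.2, -0.05, 0, 0.008], [-0.33, -0.08, 0, 0.013], [-0.46, -0.11, 0, 0.018], [-0.58, -0.145, 0, 0.023], [-0.7, -0.175, 0, 0.028], [-0.78, -0.195, 0, 0.032], [-0.83, -0.207, 0, 0.032], [-0.83, -0.207, 0, 0.032]]}}

```text
time_s: 27.68
tcp_pos: [0.5319, 0.2064, 0.0919]
ee_rot: [[-0.907, -0.42, -0.011], [-0.42, 0.908, -0.006], [0.013, -0.001, -1.0]]
wrist_force: [-13.5, -2.0, 15.9]
gripper_width: 0.346
```

>>> {"method": "drive_tool", "body": {"series": [[0, 0, 0, 0], [0, 0, 0, 0], [0, 0, 0, 0], [0, 0, 0, 0], [0.04, 0, -0.15, 0], [0.08, 0, -0.4, 0], [0.1, 0, -0.7, 0], [0.1, 0, -1, 0]], "fingers": 60}}

```text
time_s: 28.68
tcp_pos: [0.525, 0.2032, 0.2141]
ee_rot: [[-0.907, -0.42, 0.001], [-0.42, 0.907, 0.001], [-0.001, 0.0, -1.0]]
wrist_force: [0.6, 0.4, -0.1]
gripper_width: 0.689
```

Run:
```python
from h import *
togo([.50,-.13,.27],-14.4)
d=cam('side','s11')
o=rk(-55,0,22);C=[o+EX*i*.06+EY*j*.21 for i,j in((-1,-1),(1,-1),(1,1),(-1,1))]
p=proj(d,C);print(p)
im=d['img'].copy();cv2.polylines(im,[np.round(p*8).astype(np.int32)],True,(0,0,255),1,shift=3)
u,v=p.mean(0).astype(int);crop(im,u-75,v-45,u+75,v+55,5,'s11b')
```

```text
t 28.68 tcp [0.525  0.2032 0.2141] yaw -155.14 w 59.9 F [ 0.6  0.4 -0.1]
shift [ 1.356 -2.432 -0.468] turn -1.228
[[296.32279222 200.44829221]
 [324.58401399 190.35156961]
 [259.18916934 143.45961445]
 [233.69482714 150.35287861]]
```

View pics/s11b.png

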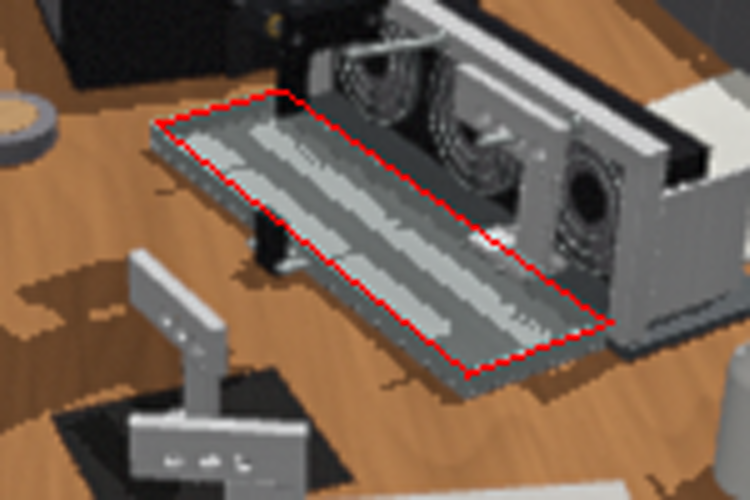

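Run:
```python
from h import *
np.set_printoptions(precision=4,suppress=True)
d=load('side1')
f=lambda u,v,z:onz(d,210+u/5.9,203+v/5.9,z)
def show(n,a,b):
    v=b-a;print(n,a,b,'L',np.linalg.norm(v),'yaw',np.degrees(np.arctan2(v[1],v[0])),'mid',(a+b)/2)
show('b near top edge',f(112,48,.11),f(321,57,.11)); show('b far top edge',f(112,36,.11),f(320,46,.11))
show('c near',f(137,207,.11),f(368,162,.11)); show('c far',f(137,196,.11),f(366,153,.11))
# model-fit in w10/w2/s10: top-face rectangle edge fit by gradient
import scipy.optimize as so
def fit(imgs,L,p0,box):
    G=[]
    for n in imgs:
        D=load(n);g=cv2.GaussianBlur(cv2.cvtColor(D['img'],cv2.COLOR_BGR2GRAY).astype(np.float32),(0,0),.8)
        G.append((D,np.hypot(cv2.Sobel(g,5,1,0),cv2.Sobel(g,5,0,1))))
    t=np.linspace(-1,1,41)
    def cost(p):
        c,s=np.cos(p[2]),np.sin(p[2]);X=np.array([c,s,0]);Y=np.array([-s,c,0]);o=np.array([p[0],p[1],.11])
        E=[o+X*L*1e-3*k+Y*.005*w for k in(-1,1) for w in t[::5]]*2+[o+X*L*1e-3*k+Y*.005*w for w in(-1,1) for k in t]
        tot=0
        for D,g in G:
            q=proj(D,E).astype(np.float32);tot-=np.minimum(cv2.remap(g,q[:,0].copy().reshape(1,-1),q[:,1].copy().reshape(1,-1),1),400).mean()
        return tot
    r=so.differential_evolution(cost,[(p0[0]-.012,p0[0]+.012),(p0[1]-.012,p0[1]+.012),(np.radians(p0[2]-6),np.radians(p0[2]+6))],seed=0,maxiter=150)
    print(imgs,r.x[:2],np.degrees(r.x[2]),r.fun)
for im in(['side1'],['side1','w2'],['side1','s10','w2']): fit(im,50,(.462,-.143,-14.4),0); fit(im,54,(.465,-.242,14.2),0)
```

```text
b near top edge [ 0.4107 -0.1354  0.11  ] [ 0.5091 -0.154   0.11  ] L 0.10018304660396138 yaw -10.687915306243125 mid [ 0.4599 -0.1447  0.11  ]
b far top edge [ 0.4114 -0.1254  0.11  ] [ 0.5099 -0.1449  0.11  ] L 0.10043552529546476 yaw -11.202904845255958 mid [ 0.4606 -0.1351  0.11  ]
c near [ 0.4131 -0.2577  0.11  ] [ 0.5189 -0.2373  0.11  ] L 0.10777107106875743 yaw 10.887485815306158 mid [ 0.466  -0.2475  0.11  ]
c far [ 0.4137 -0.25    0.11  ] [ 0.519  -0.2306  0.11  ] L 0.1070986566085297 yaw 10.387688448719695 mid [ 0.4663 -0.2403  0.11  ]
['side1'] [ 0.4594 -0.1377] -11.785286622866499 -298.7343444824219
['side1'] [ 0.4767 -0.2363] 20.16685095788908 -175.44061279296875
['side1', 'w2'] [ 0.4581 -0.1387] -12.749597667493557 -469.77093505859375
['side1', 'w2'] [ 0.4646 -0.2407] 13.536740407449177 -341.35919189453125
['side1', 's10', 'w2'] [ 0.4593 -0.1386] -13.036252467841397 -748.3007202148438
['side1', 's10', 'w2'] [ 0.4644 -0.2407] 13.683422876809566 -500.81585693359375
```

>>> {"method": "drive_tool", "body": {"series": [[0.3, 0, -0.25, 0], [0.6, -0.3, -0.5, 0], [0.6, -0.6, -0.5, 0], [0.6, -0.8, -0.5, 0]]}}

```text
time_s: 29.22
tcp_pos: [0.5002, 0.0848, 0.2736]
ee_rot: [[-0.908, -0.42, 0.003], [-0.42, 0.908, 0.001], [-0.003, 0.0, -1.0]]
wrist_force: [0.5, 0.2, -0.3]
gripper_width: 0.693
```

>>> {"method": "drive_tool", "body": {"series": [[0.1, -0.3, 0, -0.09], [0.2, -0.6, 0, -0.18], [0.4, -0.95, 0, -0.27], [0.4, -0.95, 0, -0.36], [0.4, -0.95, 0, -0.45], [0.4, -0.95, 0, -0.54], [0.4, -0.95, 0, -0.63], [0.4, -0.95, 0, -0.72], [0.4, -0.95, 0, -0.81], [0.4, -0.95, 0, -0.9]]}}

```text
time_s: 30.48
tcp_pos: [0.5044, -0.0376, 0.2727]
ee_rot: [[0.62, -0.784, 0.001], [-0.784, -0.62, 0.0], [0.001, -0.001, -1.0]]
wrist_force: [-0.1, 0.2, 0.3]
gripper_width: 0.687
```

Run:
```python
from h import *
togo([.4733,-.1422,.167],-12.5)
```

```text
t 30.48 tcp [ 0.5044 -0.0376  0.2727] yaw -51.67 w 59.7 F [-0.1  0.2  0.3]
shift [0.523 0.745 0.88 ] turn -0.342
```

>>> {"method": "drive_tool", "body": {"series": [[0.25, 0.35, 0, -0.09], [0.523, 0.745, 0, -0.18], [0.523, 0.745, 0.1, -0.27], [0.523, 0.745, 0.2, -0.342], [0.523, 0.745, 0.3, -0.342], [0.523, 0.745, 0.55, -0.342], [0.523, 0.745, 0.8, -0.342], [0.523, 0.745, 0.88, -0.342], [0.523, 0.745, 0.88, -0.342]]}}

```text
time_s: 31.6
tcp_pos: [0.473, -0.1419, 0.1661]
ee_rot: [[0.975, -0.222, -0.0], [-0.222, -0.975, -0.0], [-0.0, 0.0, -1.0]]
wrist_force: [-0.6, -0.2, -0.2]
gripper_width: 0.689
```

>>> {"method": "drive_tool", "body": {"series": [[0, 0, 0, 0], [0, 0, 0, 0], [0, 0, 0, 0], [0, 0, 0, 0], [0, 0, 0, 0], [0, 0, 0, 0], [0, 0, 0, 0], [0, 0, 0, 0]], "fingers": 0}}

```text
time_s: 32.6
tcp_pos: [0.4729, -0.142, 0.1659]
ee_rot: [[0.975, -0.222, -0.0], [-0.222, -0.975, -0.0], [-0.0, 0.0, -1.0]]
wrist_force: [-0.9, -0.0, 0.5]
gripper_width: 0.113
```

>>> {"method": "drive_tool", "body": {"series": [[0, 0, -0.2, 0], [0, 0, -0.5, 0], [0, 0, -0.8, 0], [0, 0, -1, 0], [0, 0, -1, 0], [0, 0, -1, 0]]}}

```text
time_s: 33.35
tcp_pos: [0.472, -0.1418, 0.2844]
ee_rot: [[0.975, -0.222, -0.003], [-0.222, -0.975, 0.001], [-0.003, -0.0, -1.0]]
wrist_force: [-1.1, -0.5, -1.5]
gripper_width: 0.117
```

Run:
```python
from h import *
togo(rk(-125,0,290),-65.1)
d=cam('wrist','w12');g=cv2.cvtColor(d['img'],cv2.COLOR_BGR2GRAY)
a=load('w4');ga=cv2.cvtColor(a['img'],cv2.COLOR_BGR2GRAY)
print('a ref rows 165-200',ga[165:200,248:262].mean(1).astype(int))
print('b rows 150-215',g[150:215,248:262].mean(1).astype(int))
for v in(178,181,184,187,190): print(v,intool('',254,v,.057)[0])
print(g[200,236:274])
```

```text
t 33.35 tcp [ 0.472  -0.1418  0.2844] yaw -12.85 w 10.1 F [-1.1 -0.5 -1.5]
shift [-0.067 -3.012 -0.046] turn 0.456
a ref rows 165-200 [115 113 113 116 113 109 108 107 107 106 102 101 101 101 102 102 126 147
 152 152 152 152 152 152 153 153 152 152 152 153 152 153 152 153 152]
b rows 150-215 [231 232 233 234 234 233 210 163 147 146 143 139 136 136 135 135 134 134
 133 133 133 132 136 135 134 135 134 134 134 133 134 133 133 132 133 132
 213 239 239 239 239 239 240 239 239 239 239 239 239 239 239 239 239 239
 239 239 239 239 239 239 239 239 239 239 237]
178 0.03939902618148406
181 0.03765297274595352
184 0.03589601549169006
187 0.03412805797086644
190 0.032349004134773145
[242 241 240 240 241 243 242 243 243 241 238 237 237 237 239 240 241 242
 242 242 241 242 240 238 237 236 202 162 153 152 153 155 153 156 155 156
 156 158]
```

>>> {"method": "drive_tool", "body": {"series": [[0, 0, -0.25, 0], [0, -0.25, -0.25, 0], [0, -0.5, -0.25, 0], [0, -0.75, -0.25, 0]]}}

```text
time_s: 34.15
tcp_pos: [0.4929, -0.0534, 0.3158]
ee_rot: [[0.975, -0.222, -0.0], [-0.222, -0.975, -0.0], [-0.0, 0.0, -1.0]]
wrist_force: [0.3, -1.0, -2.0]
gripper_width: 0.113
```

>>> {"method": "drive_tool", "body": {"series": [[0, -0.25, 0, 0], [0, -0.5, 0, 0], [0, -0.75, 0, 0]]}}

```text
time_s: 34.52
tcp_pos: [0.5129, 0.0345, 0.3157]
ee_rot: [[0.975, -0.222, -0.001], [-0.222, -0.975, -0.0], [-0.001, 0.0, -1.0]]
wrist_force: [0.6, -0.4, -2.2]
gripper_width: 0.11
```

>>> {"method": "drive_tool", "body": {"series": [[0, -0.25, 0, 0], [0, -0.5, 0, 0], [0, -0.75, 0, 0]]}}

```text
time_s: 34.9
tcp_pos: [0.5329, 0.1223, 0.3156]
ee_rot: [[0.975, -0.222, -0.001], [-0.222, -0.975, -0.0], [-0.001, 0.0, -1.0]]
wrist_force: [0.4, 0.0, -1.9]
gripper_width: 0.112
```

>>> {"method": "drive_tool", "body": {"series": [[-0.02, -0.25, 0, 0.09], [-0.04, -0.5, 0, 0.18], [-0.067, -0.75, 0, 0.27], [-0.067, -0.75, 0.1, 0.36], [-0.067, -0.75, 0.3, 0.45], [-0.067, -0.75, 0.5, 0.456], [-0.067, -0.75, 0.6, 0.456], [-0.067, -0.75, 0.6, 0.456]]}}

```text
time_s: 35.9
tcp_pos: [0.5448, 0.2106, 0.2431]
ee_rot: [[0.422, -0.907, -0.002], [-0.907, -0.422, -0.001], [0.001, 0.002, -1.0]]
wrist_force: [0.1, -0.7, -1.4]
gripper_width: 0.113
```

Run:
```python
from h import *
np.set_printoptions(precision=2,suppress=True)
togo(rk(-125,0,238),-65.1)
d=cam('wrist','w13');print(proj(d,[rk(-75,0,158),rk(-40,0,154.5),rk(-20,0,152.5)]))
g=cv2.cvtColor(d['img'],cv2.COLOR_BGR2GRAY)
for u in (100,120,140,160,180,188): print(u,g[195:240,u])
```

```text
t 35.9 tcp [0.54 0.21 0.24] yaw -65.06 w 9.9 F [ 0.1 -0.7 -1.4]
shift [-0.01 -0.01  0.04] turn 0.0
[[182.8  224.22]
 [135.14 222.3 ]
 [108.61 221.24]]
100 [  7  15  24  35  39  42  44  47  53  52  46  47  49  50  53  53  53  72
  83  83  77  98 133 159 180 196 210 205 194 179 126  71  84  83  72  57
  55  49  52  44  35  23  13  13  44]
120 [ 65  66  67  68  67  67  63  64  60  61  58  61  59  59  59  58  62  60
  60  57  64  69 102 137 156 180 202 211 205 195 178 122  55  52  51  50
  33  31  28  21  21  12  17  11   4]
140 [ 63  65  61  56  62  60  61  58  59  61  62  61  60  59  61  59  61  62
  56  59  59  58  77 103 137 160 183 200 214 207 192 160 102  61  52  33
  18  24  15  19  20  23  15  23  24]
160 [120 122 120 121 121 120 122 118 122 121 118 119 124 118 121 116 115 112
 111 113 110 106 101  87 109 143 164 183 207 149  17  18  20  21  17  17
  16  20  21  23  10  17  25  18  20]
180 [216 215 215 216 214 214 215 214 214 215 214 214 214 215 214 214 212 211
 214 212 212 208 211 187 131 117 145 167 184 132  10  18  21  22  24  17
  26  16  22  19  24  18  12  20  19]
188 [214 212 212 211 214 212 213 211 213 211 211 209 210 209 211 208 211 209
 213 208 209 209 207 207 208 198 187 152 127  87  22  21  20  26  20  19
  19  18  23  16  23  18  17  19  18]
```

>>> {"method": "drive_tool", "body": {"series": [[-0.005, -0.1, 0.04, 0], [-0.005, -0.25, 0.04, 0], [-0.005, -0.36, 0.04, 0], [-0.005, -0.42, 0.042, 0], [-0.005, -0.48, 0.047, 0], [-0.005, -0.54, 0.052, 0], [-0.005, -0.6, 0.057, 0], [-0.005, -0.66, 0.063, 0], [-0.005, -0.71, 0.067, 0], [-0.005, -0.71, 0.067, 0]]}}

```text
time_s: 37.2
tcp_pos: [0.6223, 0.2474, 0.2357]
ee_rot: [[0.421, -0.907, -0.0], [-0.907, -0.421, -0.0], [0.0, 0.0, -1.0]]
wrist_force: [-0.8, 0.4, -1.2]
gripper_width: 0.111
```

Run:
```python
from h import *
togo(rk(-40,0,234.5),-65.1)
d=cam('wrist','w14');g=cv2.cvtColor(d['img'],cv2.COLOR_BGR2GRAY);print(g[175:200,248:262].mean(1).astype(int))
e=cam('side','s14'); q=proj(e,[rk(-40,0,130)]);u,v=q[0].astype(int); crop(e['img'],u-70,v-50,u+70,v+50,5,'s14b')
```

```text
t 37.2 tcp [0.6223 0.2474 0.2357] yaw -65.08 w 9.7 F [-0.8  0.4 -1.2]
shift [-0.007  0.002  0.01 ] turn 0.0
[ 89  89  89  88  88  87  87  87  86  87  88 122 142 142 141 141 141 141
 142 141 141 141 142 141 142]
```

>>> {"method": "drive_tool", "body": {"series": [[0, 0, 0.01, 0], [0, 0, 0.018, 0], [0, 0, 0.018, 0]]}}

```text
time_s: 37.67
tcp_pos: [0.6218, 0.2472, 0.2337]
ee_rot: [[0.421, -0.907, -0.0], [-0.907, -0.421, -0.0], [0.0, 0.0, -1.0]]
wrist_force: [0.0, 0.5, -1.9]
gripper_width: 0.112
```

>>> {"method": "drive_tool", "body": {"series": [[0, 0, 0, 0], [0, 0, 0, 0], [0, 0, 0, 0], [0, 0, 0, 0], [0, 0, -0.1, 0], [0, 0, -0.25, 0], [0, 0, -0.5, 0], [0, 0, -0.8, 0], [0, 0, -1, 0]], "fingers": 26}}

```text
time_s: 38.8
tcp_pos: [0.6223, 0.2473, 0.3572]
ee_rot: [[0.422, -0.907, 0.004], [-0.907, -0.422, 0.002], [0.0, -0.004, -1.0]]
wrist_force: [-0.1, -0.1, 0.5]
gripper_width: 0.3
```

Run:
```python
from h import *
togo([.465-.0055,-.2415-.0013,.167],13)
e=cam('side','s15'); q=proj(e,[rk(-40,-70,130)]);u,v=q[0].astype(int)
# b model overlay: x axis=+ey, hole -14.6 at rack y 0
im=e['img'].copy()
for (hy,lo,hi,h) in((0,-50,50,-14.6),(-155,-55,55,-17)):
    for wx in(-45,-35):
        p=proj(e,[rk(wx,hy+x-h,65.5+z) for x,z in((lo,74),(hi,74),(hi,110),(lo,110))]);cv2.polylines(im,[np.round(p*8).astype(np.int32)],True,(0,0,255),1,shift=3)
cv2.imwrite('pics/s15b.png',np.hstack([cv2.resize(x[v-50:v+40,u-70:u+70],(400,260),interpolation=2) for x in(e['img'],im)]))
```

```text
t 38.8 tcp [0.6223 0.2473 0.3572] yaw -65.07 w 26.1 F [-0.1 -0.1  0.5]
shift [3.131 2.958 1.574] turn -0.681
```

View pics/s15b.png

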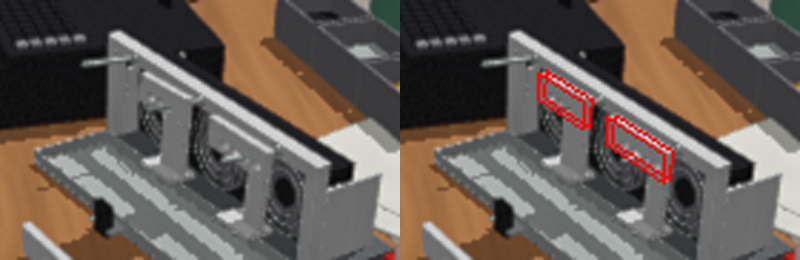

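>>> {"method": "drive_tool", "body": {"series": [[0.3, 0.28, 0, 0], [0.6, 0.56, 0, 0], [0.9, 0.85, 0, 0]], "fingers": 60}}

```text
time_s: 39.22
tcp_pos: [0.5744, 0.1051, 0.3543]
ee_rot: [[0.422, -0.907, 0.001], [-0.907, -0.422, 0.0], [0.0, -0.001, -1.0]]
wrist_force: [0.8, -0.9, 1.2]
gripper_width: 0.553
```

>>> {"method": "drive_tool", "body": {"series": [[0.3, 0.28, 0.1, 0], [0.6, 0.56, 0.2, 0], [0.9, 0.85, 0.3, 0]]}}

```text
time_s: 39.6
tcp_pos: [0.5273, -0.036, 0.3182]
ee_rot: [[0.422, -0.907, 0.001], [-0.907, -0.422, 0.0], [0.001, -0.001, -1.0]]
wrist_force: [1.9, -0.2, -0.5]
gripper_width: 0.687
```

>>> {"method": "drive_tool", "body": {"series": [[0.3, 0.28, 0.1, -0.09], [0.6, 0.56, 0.2, -0.18], [0.9, 0.85, 0.3, -0.27], [0.9, 0.85, 0.3, -0.36], [0.9, 0.85, 0.3, -0.45], [0.9, 0.85, 0.3, -0.54], [0.9, 0.85, 0.3, -0.63], [0.9, 0.85, 0.3, -0.68], [0.9, 0.85, 0.3, -0.68]]}}

```text
time_s: 40.72
tcp_pos: [0.481, -0.1755, 0.2823]
ee_rot: [[0.975, 0.221, 0.001], [0.221, -0.975, -0.0], [0.001, 0.0, -1.0]]
wrist_force: [-0.2, -0.6, -0.7]
gripper_width: 0.688
```

Run:
```python
from h import *
togo([.4594,-.2428,.167],13)
```

```text
t 40.73 tcp [ 0.481  -0.1755  0.2823] yaw 12.78 w 59.8 F [-0.2 -0.6 -0.7]
shift [-0.3    0.507  0.96 ] turn -0.002
```

>>> {"method": "drive_tool", "body": {"series": [[-0.15, 0.25, 0, 0], [-0.3, 0.507, 0.1, -0.002], [-0.3, 0.507, 0.4, -0.002], [-0.3, 0.507, 0.7, -0.002], [-0.3, 0.507, 0.9, -0.002], [-0.3, 0.507, 0.96, -0.002], [-0.3, 0.507, 0.96, -0.002]]}}

```text
time_s: 41.6
tcp_pos: [0.4598, -0.2429, 0.1669]
ee_rot: [[0.974, 0.226, 0.0], [0.226, -0.974, -0.0], [0.0, 0.0, -1.0]]
wrist_force: [0.2, -0.0, -0.2]
gripper_width: 0.689
```

>>> {"method": "drive_tool", "body": {"series": [[0, 0, 0, 0], [0, 0, 0, 0], [0, 0, 0, 0], [0, 0, 0, 0], [0, 0, 0, 0], [0, 0, 0, 0], [0, 0, 0, 0], [0, 0, 0, 0]], "fingers": 0}}

```text
time_s: 42.6
tcp_pos: [0.4594, -0.2429, 0.1666]
ee_rot: [[0.974, 0.226, -0.0], [0.226, -0.974, -0.0], [-0.0, 0.0, -1.0]]
wrist_force: [0.2, 0.1, -0.4]
gripper_width: 0.111
```

>>> {"method": "drive_tool", "body": {"series": [[0, 0, -0.2, 0], [0, 0, -0.5, 0], [0, 0, -0.8, 0], [0, 0, -1, 0], [0, 0, -1, 0], [0, 0, -1, 0]]}}

```text
time_s: 43.35
tcp_pos: [0.4586, -0.2424, 0.285]
ee_rot: [[0.974, 0.226, -0.003], [0.226, -0.974, 0.001], [-0.002, -0.002, -1.0]]
wrist_force: [-0.2, -0.6, -2.1]
gripper_width: 0.118
```

Run:
```python
from h import *
togo(rk(-125,155,290),-65.1)
d=cam('wrist','w16');g=cv2.cvtColor(d['img'],cv2.COLOR_BGR2GRAY)
print('c rows 120-200',g[120:200,249:260].mean(1).astype(int))
for v in(135,140,145,150,155): print(v,intool('',254,v,.057)[0])
print(g[165,230:280])
```

```text
t 43.35 tcp [ 0.4586 -0.2424  0.285 ] yaw 13.05 w 10.3 F [-0.2 -0.6 -2.1]
shift [ 1.289 -4.795 -0.035] turn 0.682
c rows 120-200 [234 234 235 236 237 237 236 237 237 237 237 237 235 235 235 234 233 226
 183 146 146 148 147 182 231 242 241 242 241 242 241 241 242 241 241 241
 242 241 241 242 241 241 242 242 242 241 242 242 242 242 242 242 242 242
 242 241 242 242 242 242 242 242 242 242 242 242 242 242 242 242 242 242
 242 242 242 242 242 242 242 242]
135 0.06384124603941095
140 0.0611680310623656
145 0.058468036367026924
150 0.05574087106840331
155 0.052986138255759097
[228 225 228 229 230 231 232 234 233 230 230 229 230 232 234 238 240 240
 238 239 240 241 241 242 243 243 243 244 241 243 242 243 242 234 232 233
 234 235 233 231 230 231 235 237 236 233 232 234 235 235]
```

>>> {"method": "drive_tool", "body": {"series": [[0, 0, -0.3, 0], [0.08, -0.32, -0.3, 0], [0.17, -0.64, -0.3, 0], [0.26, -0.96, -0.3, 0]]}}

```text
time_s: 44.15
tcp_pos: [0.4636, -0.1225, 0.3224]
ee_rot: [[0.974, 0.226, -0.0], [0.226, -0.974, 0.0], [-0.0, -0.0, -1.0]]
wrist_force: [1.1, -0.0, -1.5]
gripper_width: 0.111
```

>>> {"method": "drive_tool", "body": {"series": [[0.08, -0.32, 0, 0], [0.17, -0.64, 0, 0], [0.26, -0.96, 0, 0]]}}

```text
time_s: 44.52
tcp_pos: [0.4679, -0.003, 0.3225]
ee_rot: [[0.974, 0.226, -0.0], [0.226, -0.974, -0.0], [-0.0, 0.0, -1.0]]
wrist_force: [1.0, -0.3, -0.6]
gripper_width: 0.114
```

>>> {"method": "drive_tool", "body": {"series": [[0.08, -0.32, 0, 0], [0.17, -0.64, 0, 0], [0.26, -0.96, 0, 0]]}}

```text
time_s: 44.9
tcp_pos: [0.4722, 0.1163, 0.3225]
ee_rot: [[0.974, 0.226, -0.0], [0.226, -0.974, -0.0], [-0.0, 0.0, -1.0]]
wrist_force: [0.7, -1.0, -1.2]
gripper_width: 0.109
```

>>> {"method": "drive_tool", "body": {"series": [[0.08, -0.32, 0, 0], [0.17, -0.64, 0, 0], [0.26, -0.96, 0, 0]]}}

```text
time_s: 45.28
tcp_pos: [0.4766, 0.2356, 0.3223]
ee_rot: [[0.974, 0.226, -0.0], [0.226, -0.974, -0.0], [-0.0, 0.0, -1.0]]
wrist_force: [1.1, 0.3, -1.7]
gripper_width: 0.112
```

>>> {"method": "drive_tool", "body": {"series": [[0.08, -0.32, 0, 0.09], [0.17, -0.64, 0, 0.18], [0.26, -0.96, 0, 0.27], [0.26, -0.96, 0, 0.36], [0.26, -0.96, 0, 0.45], [0.26, -0.96, 0.1, 0.54], [0.26, -0.96, 0.3, 0.63], [0.26, -0.96, 0.5, 0.682], [0.26, -0.96, 0.6, 0.682], [0.26, -0.96, 0.6, 0.682]]}}

```text
time_s: 46.52
tcp_pos: [0.481, 0.3533, 0.2497]
ee_rot: [[0.423, -0.906, -0.001], [-0.906, -0.423, -0.002], [0.001, 0.002, -1.0]]
wrist_force: [-0.6, -0.7, -0.5]
gripper_width: 0.115
```

Run:
```python
from h import *
np.set_printoptions(precision=2,suppress=True)
togo(rk(-125,155,238.6),-65.1)
d=cam('wrist','w17');print(proj(d,[rk(-75,155,158),rk(-40,155,154.5),rk(-20,155,152.5)]))
g=cv2.cvtColor(d['img'],cv2.COLOR_BGR2GRAY)
for u in (100,120,140,160,180): print(u,g[200:238,u])
print(g[130:155,249:260].mean(1).astype(int))
```

```text
t 46.52 tcp [0.48 0.35 0.25] yaw -64.99 w 10.0 F [-0.6 -0.7 -0.5]
shift [-0.    0.01  0.09] turn 0.001
[[187.99 218.98]
 [141.66 217.15]
 [115.87 216.12]]
100 [ 55  53  57  53  54  53  60  75  76  71  76 115 147 170 193 209 214 204
 191 134  74  70  42  15  13  17  12  33  75  95  98  97  99  98  97  94
  98  98]
120 [ 52  53  45  48  36  34  25  24  17  18  14  70 116 150 172 194 215 215
 205 188 143 101  97  97 101  98  98  98  94  94  93  96  94 100  98  99
  96  97]
140 [ 60  63  62  61  59  63  61  62  59  60  62  59  82 122 151 173 193 217
 218 204 187 139  96  92  94  98 101  98  98  87  56  31  22  18  17  19
  18  26]
160 [ 78  77  80  79  79  78  78  78  72  78  75  79  74  90 125 154 180 200
 218 218 203 186 138  83  58  15  15  14  21  21  17  17  16  21  22  18
  18  14]
180 [219 218 216 170 122 122 122 122 124 122 121 120 123 106 102 133 158 179
 199 221 219 201 183 145  77  20  24  23  23  24  24  22  15  18  17  25
  21  18]
[111 106 109 111 112 109 109 109 102  94  95  96  95 153 229 245 244 244
 244 245 245 244 244 245 244]
```

>>> {"method": "drive_tool", "body": {"series": [[0.002, -0.08, 0.092, 0], [0.002, -0.2, 0.092, 0], [0.002, -0.34, 0.092, 0], [0.002, -0.41, 0.094, 0], [0.002, -0.47, 0.099, 0], [0.002, -0.53, 0.105, 0], [0.002, -0.59, 0.111, 0], [0.002, -0.65, 0.117, 0], [0.002, -0.7, 0.122, 0], [0.002, -0.7, 0.122, 0]]}}

```text
time_s: 47.82
tcp_pos: [0.5576, 0.3888, 0.2357]
ee_rot: [[0.421, -0.907, -0.0], [-0.907, -0.421, -0.0], [0.0, 0.0, -1.0]]
wrist_force: [0.1, -0.4, -1.1]
gripper_width: 0.113
```

Run:
```python
from h import *
togo(rk(-40,155,235.1),-65.1)
d=cam('wrist','w18');g=cv2.cvtColor(d['img'],cv2.COLOR_BGR2GRAY);print(g[130:155,249:260].mean(1).astype(int))
```

```text
t 47.83 tcp [0.5576 0.3888 0.2357] yaw -65.09 w 9.9 F [ 0.1 -0.4 -1.1]
shift [-0.004  0.009  0.005] turn 0.0
[195 196 200 199 196 194 195 185 138  95  94  96  96 151 228 244 244 244
 244 244 244 244 244 244 244]
```

>>> {"method": "drive_tool", "body": {"series": [[0, 0, 0.01, 0], [0, 0, 0.016, 0], [0, 0, 0.016, 0]]}}

```text
time_s: 48.25
tcp_pos: [0.5572, 0.3887, 0.234]
ee_rot: [[0.422, -0.907, -0.0], [-0.907, -0.422, -0.0], [0.0, 0.0, -1.0]]
wrist_force: [-0.4, -0.4, -1.6]
gripper_width: 0.114
```

>>> {"method": "drive_tool", "body": {"series": [[0, 0, 0, 0], [0, 0, 0, 0], [0, 0, 0, 0], [0, 0, 0, 0], [0, 0, -0.1, 0], [0, 0, -0.25, 0], [0, 0, -0.5, 0], [0, 0, -0.8, 0], [0, 0, -1, 0]], "fingers": 26}}

```text
time_s: 49.38
tcp_pos: [0.5577, 0.3888, 0.3574]
ee_rot: [[0.422, -0.907, 0.003], [-0.907, -0.422, 0.002], [-0.001, -0.004, -1.0]]
wrist_force: [0.2, -0.2, -0.2]
gripper_width: 0.295
```

>>> {"method": "drive_tool", "body": {"series": [[0.3, 0.3, 0, 0], [0.6, 0.6, 0, 0], [0.9, 0.9, 0, 0]]}}

```text
time_s: 49.75
tcp_pos: [0.5044, 0.2439, 0.3552]
ee_rot: [[0.422, -0.907, 0.001], [-0.907, -0.422, 0.001], [-0.0, -0.002, -1.0]]
wrist_force: [0.0, 0.2, -0.0]
gripper_width: 0.303
```

>>> {"method": "drive_tool", "body": {"series": [[0.3, 0, 0, 0], [0.6, 0, 0, 0], [0.9, 0, 0, 0]]}}

```text
time_s: 50.12
tcp_pos: [0.5508, 0.1462, 0.3555]
ee_rot: [[0.422, -0.907, 0.002], [-0.907, -0.422, 0.001], [0.0, -0.002, -1.0]]
wrist_force: [0.1, 0.8, 0.3]
gripper_width: 0.303
```

>>> {"method": "drive_tool", "body": {"series": [[0.3, 0.1, 0, 0], [0.6, 0.2, 0, 0], [0.9, 0.3, 0, 0]]}}

```text
time_s: 50.5
tcp_pos: [0.5634, 0.0329, 0.3553]
ee_rot: [[0.422, -0.907, 0.002], [-0.907, -0.422, 0.0], [0.001, -0.002, -1.0]]
wrist_force: [0.3, 0.1, 0.3]
gripper_width: 0.299
```

Run:
```python
from h import *
togo([.4916,-.3588,.26],-115.5)
e=cam('side','s19');c=cam('scene','c19');w=cam('wrist','w19')
def ov(d):
    im=d['img'].copy();P=lambda L:cv2.polylines(im,[np.round(proj(d,L)*8).astype(np.int32)],True,(0,0,255),1,shift=3)
    P([rk(x,y,22) for x,y in((-115,-210),(5,-210),(5,210),(-115,210))]);return im
i=ov(e)
A=cv2.resize(i[120:270,205:375],(600,530)[:2],interpolation=2)
cv2.imwrite('pics/f19.png',np.hstack([cv2.resize(i[115:235,205:365],(440,330),interpolation=2),cv2.resize(ov(c)['img'] if 0 else c['img'][205:345,190:385],(360,330))]))
```

```text
t 50.5 tcp [0.5634 0.0329 0.3553] yaw -65.07 w 26.0 F [0.3 0.1 0.3]
shift [2.707 1.92  0.792] turn 0.44
```

Run:
```python
from h import *
import scipy.optimize as so
np.set_printoptions(precision=3,suppress=True)
E0=load('s15');E1=load('s19');G=lambda d:cv2.cvtColor(d['img'],cv2.COLOR_BGR2GRAY).astype(np.float32)
a,b=G(E0),G(E1)
p=proj(E1,[rk(-115,-210,22),rk(5,-210,22),rk(-115,210,22),rk(-142,0,30),rk(-55,-100,5)])
for n,(u,v) in zip(('front-near','back-near','front-far','grip','mid'),p.astype(int)):
    t=a[v-7:v+8,u-7:u+8];S=b[v-17:v+18,u-17:u+18];r=cv2.matchTemplate(S,t,cv2.TM_CCOEFF_NORMED);_,m,_,l=cv2.minMaxLoc(r);print(n,(u,v),'best',round(m,2),'shift',l[0]-10,l[1]-10,'meandiff',np.abs(a-b)[v-7:v+8,u-7:u+8].mean())
# tilt fit of hanging brackets, outline of the bar's near face
for nm,hy,sg,lo,hi,h in(('a',-155,1,-55,55,-17),('b',0,1,-50,50,-14.6),('c',155,-1,-54,54,-5.7)):
  for D,dn in((E1,'side'),(load('c19'),'scene')):
    g=cv2.GaussianBlur(G(D),(0,0),.8);M=np.hypot(cv2.Sobel(g,5,1,0),cv2.Sobel(g,5,0,1))
    def cost(q,M=M,D=D):
        th,x0,z0=q;P=[]
        for k in np.linspace(lo,hi,41):
            for zz in(74,110):
                dx,dz=k-h,zz-86
                P.append(rk(x0-5 if dn=='side' else x0+5,hy+sg*(dx*np.cos(th)-dz*np.sin(th)),z0+dx*np.sin(th)+dz*np.cos(th)))
        u=proj(D,P).astype(np.float32);return -np.minimum(cv2.remap(M,u[:,0].copy()[None],u[:,1].copy()[None],1),300).mean()
    r=so.differential_evolution(cost,[(-.5,.5),(-60,-20),(146,158)],seed=1,maxiter=80);print(nm,dn,'tilt,x,zhole',r.x,r.fun)
```

```text
front-near (np.int64(296), np.int64(200)) best 1.0 shift 0 0 meandiff 0.5644444
back-near (np.int64(324), np.int64(190)) best 1.0 shift 0 0 meandiff 0.6533333
front-far (np.int64(233), np.int64(150)) best 1.0 shift 0 0 meandiff 0.83555555
grip (np.int64(255), np.int64(173)) best 0.98 shift 0 0 meandiff 4.04
mid (np.int64(291), np.int64(184)) best 1.0 shift 0 0 meandiff 0.48
a side tilt,x,zhole [ -0.004 -40.413 153.031] -173.5387420654297
a scene tilt,x,zhole [  0.146 -48.659 146.201] -138.32566833496094
b side tilt,x,zhole [ -0.305 -25.491 157.997] -169.6778106689453
b scene tilt,x,zhole [ -0.022 -42.972 146.319] -155.45835876464844
c side tilt,x,zhole [  0.278 -23.591 157.999] -170.93096923828125
c scene tilt,x,zhole [  0.091 -52.675 148.629] -145.38772583007812
```

Run:
```python
from h import *
np.set_printoptions(precision=3,suppress=True)
D=load('s19');g=cv2.GaussianBlur(cv2.cvtColor(D['img'],cv2.COLOR_BGR2GRAY).astype(np.float32),(0,0),.8)
M=np.hypot(cv2.Sobel(g,5,1,0),cv2.Sobel(g,5,0,1))
for nm,hy,sg,lo,hi,h,l0,l1 in(('a',-155,1,-55,55,-17,-55,-25),('b',0,1,-50,50,-14.6,-50,-4),('c',155,-1,-54,54,-5.7,-24,2)):
  res=[]
  for th in np.arange(-.5,.51,.05):
    best=0
    for x0 in(-44,-42,-40,-38,-36):
     for z0 in np.arange(149.5,153.6,.5):
      L=[(k,z) for k in np.linspace(lo,hi,41) for z in(74,110)]+[(k,z) for k in(lo,hi) for z in np.linspace(74,110,14)]+[(k,z) for k in(l0,l1) for z in np.linspace(15,70,22)]
      P=[rk(x0-5,hy+sg*((k-h)*np.cos(th)-(z-86)*np.sin(th)),z0+(k-h)*np.sin(th)+(z-86)*np.cos(th)) for k,z in L]
      u=proj(D,P).astype(np.float32);c=np.minimum(cv2.remap(M,u[:,0].copy()[None],u[:,1].copy()[None],1),200).mean()
      best=max(best,c)
    res.append(best)
  print(nm,np.round(np.arange(-.5,.51,.05)[np.argsort(res)[::-1][:4]],2),np.sort(res)[::-1][:4],'at 0:',res[10])
```

```text
a [-0.   -0.05  0.05  0.1 ] [135.976 133.635 132.292 123.717] at 0: 135.97557
b [-0.1  -0.05 -0.15 -0.  ] [126.244 125.902 121.873 120.052] at 0: 120.052
c [-0.   -0.05  0.05 -0.1 ] [121.682 118.965 117.92  114.97 ] at 0: 121.682465
```

>>> {"method": "drive_tool", "body": {"series": [[0.3, 0.21, 0, 0], [0.6, 0.42, 0, 0], [0.9, 0.64, 0, 0]], "fingers": 87}}

```text
time_s: 51.02
tcp_pos: [0.5391, -0.0962, 0.3548]
ee_rot: [[0.423, -0.906, 0.001], [-0.906, -0.423, 0.0], [0.0, -0.001, -1.0]]
wrist_force: [-0.2, -0.3, 0.5]
gripper_width: 0.556
```

>>> {"method": "drive_tool", "body": {"series": [[0.3, 0.21, 0.1, 0], [0.6, 0.42, 0.2, 0], [0.9, 0.64, 0.3, 0]]}}

```text
time_s: 51.4
tcp_pos: [0.5153, -0.2267, 0.3185]
ee_rot: [[0.423, -0.906, 0.002], [-0.906, -0.423, -0.0], [0.001, -0.001, -1.0]]
wrist_force: [0.3, -0.3, -0.5]
gripper_width: 0.899
```

>>> {"method": "drive_tool", "body": {"series": [[0.3, 0.21, 0.1, 0.09], [0.6, 0.42, 0.2, 0.18], [0.9, 0.64, 0.4, 0.27], [0.9, 0.64, 0.4, 0.36], [0.9, 0.64, 0.4, 0.44], [0.9, 0.64, 0.4, 0.44]]}}

```text
time_s: 52.15
tcp_pos: [0.4916, -0.3562, 0.2704]
ee_rot: [[-0.428, -0.904, 0.001], [-0.904, 0.428, -0.0], [-0.0, -0.001, -1.0]]
wrist_force: [1.0, 0.2, 0.2]
gripper_width: 1.001
```

Run:
```python
from h import *
togo([.507,-.366,.147],-115.4)
```

```text
t 52.15 tcp [ 0.4916 -0.3562  0.2704] yaw -115.34 w 87.1 F [1.  0.2 0.2]
shift [ 0.019 -0.15   1.029] turn 0.001
```

>>> {"method": "drive_tool", "body": {"series": [[0.02, -0.15, 0.2, 0], [0.02, -0.15, 0.5, 0], [0.02, -0.15, 0.8, 0], [0.02, -0.15, 1, 0], [0.02, -0.15, 1, 0]]}}

```text
time_s: 52.78
tcp_pos: [0.5057, -0.3656, 0.1483]
ee_rot: [[-0.428, -0.904, -0.004], [-0.904, 0.428, 0.002], [0.0, 0.004, -1.0]]
wrist_force: [0.7, 0.5, 0.3]
gripper_width: 0.996
```

>>> {"method": "drive_tool", "body": {"series": [[0, 0, 0.02, 0], [0, 0, 0.02, 0], [0, 0, 0.02, 0], [0, 0, 0.02, 0], [0, 0, 0.02, 0], [0, 0, 0.02, 0], [0, 0, 0.02, 0], [0, 0, 0.02, 0]], "fingers": 0}}

```text
time_s: 53.78
tcp_pos: [0.5046, -0.3663, 0.1472]
ee_rot: [[-0.431, -0.902, -0.004], [-0.902, 0.431, 0.002], [0.0, 0.004, -1.0]]
wrist_force: [-6.1, 4.3, 8.0]
gripper_width: 0.184
```

>>> {"method": "drive_tool", "body": {"series": [[0, 0, 0, 0], [0, 0, 0, 0], [0, 0, 0, 0], [0, 0, 0, 0], [0, 0, 0, 0], [0, 0, -0.3, 0], [0, 0, -0.6, 0], [0, 0, -1, 0], [0, 0, -1, 0]], "fingers": 60}}

```text
time_s: 54.9
tcp_pos: [0.5079, -0.3676, 0.2729]
ee_rot: [[-0.43, -0.903, 0.009], [-0.903, 0.43, -0.005], [0.001, -0.011, -1.0]]
wrist_force: [0.1, 0.3, 0.2]
gripper_width: 0.691
```

Run:
```python
from h import *
np.set_printoptions(precision=3,suppress=True)
E0=load('s2');E1=cam('side','s20')
piv=np.array([.4916,-.3588,.055]);bx=np.array([.904,-.427,0]);by=np.array([.427,.904,0])
G=lambda d:cv2.GaussianBlur(cv2.cvtColor(d['img'],cv2.COLOR_BGR2GRAY).astype(np.float32),(0,0),.8)
for nm in('side1','s2','s20'):
    D=load(nm);g=G(D);M=np.hypot(cv2.Sobel(g,5,1,0),cv2.Sobel(g,5,0,1));rt=D['R'][:,0];sc=[]
    A=np.arange(-.6,.61,.03)
    for a in A:
        ax=bx*np.sin(a)+np.array([0,0,np.cos(a)]);best=0
        for off in np.arange(-.003,.0031,.001):
            P=[piv+ax*l+rt*(s*.0068+off) for l in np.linspace(.035,.052,12) for s in(-1,1)]
            u=proj(D,P).astype(np.float32);best=max(best,cv2.remap(M,u[:,0].copy()[None],u[:,1].copy()[None],1).mean())
        sc.append(best)
    i=np.argsort(sc)[::-1][:4];print(nm,A[i],np.array(sc)[i])
# changes between before/after in tray/brackets/mat regions
a,b=G(load('s19')),G(E1)
for n,q in(('a',rk(-40,-155,130)),('b',rk(-40,0,130)),('c',rk(-40,155,130)),('trayfront',rk(-115,-210,22)),('grip',rk(-135,0,40)),('dry',[.453,0,.1])):
    u,v=proj(E1,[q])[0].astype(int);print(n,np.abs(a-b)[v-10:v+11,u-10:u+11].mean())
w=load('w2');print(telemetry.sense()['wrist_force'],telemetry.sense()['time_s'])
u,v=proj(E1,[piv+[0,0,.04]])[0].astype(int);g=cv2.cvtColor(E1['img'],cv2.COLOR_BGR2GRAY)
print(u,v);print(g[v-8:v+12,u-12:u+18])
```

```text
side1 [-0.39 -0.33 -0.36 -0.42] [155.718 155.584 155.566 155.335]
s2 [0.09 0.03 0.06 0.  ] [188.065 186.317 186.128 186.021]
s20 [0.45 0.42 0.48 0.39] [169.668 169.458 167.773 167.566]
a 10.475408
b 36.49332
c 13.315496
trayfront 77.27408
grip 19.810698
dry 54.059055
[-0.371  0.081 -1.599] 54.95
268 266
[[204 203 204 203 203 203 203 203 204 206 206 202 203 205 205 206 204 204
  204 205 204 203 203 202 203 203 203 203 203 203]
 [203 203 202 201 202 203 202 202 203 204 203 204 207 207 206 204 201 201
  202 204 205 203 203 204 204 203 203 204 203 203]
 [203 204 205 203 203 203 203 204 203 202 202 202 205 204 203 202 204 203
  203 203 202 202 202 204 205 204 203 204 205 204]
 [203 203 203 202 201 201 202 203 202 201 201 202 204 204 202 202 205 206
  205 204 202 202 203 205 207 207 206 205 204 206]
 [203 203 203 200 200 199 200 200 200 199 202 204 205 205 204 204 206 206
  204 203 202 202 205 206 204 203 202 201 203 204]
 [202 200 201 199 201 201 201 201 201 200 203 203 203 202 203 204 204 203
  203 203 203 203 204 205 203 203 202 203 205 204]
 [168 176 189 185 198 202 203 204 205 204 204
[... 1005 characters left out ...]
127 129 129 106  89  92
   90  88 115 142 145 143 142 142 141 142 143 142]
 [144 145 143 143 145 145 143 124 108 128 145 172 176 176 171 121 100  94
   84 101 140 145 144 143 142 142 142 142 144 143]
 [146 143 144 143 144 141 116 103 130 171 175 176 177 174 143 105  97  92
   94 103 124 142 145 143 143 141 142 144 143 144]
 [144 143 142 142 141 116 100 105 158 177 176 175 174 155 107  97  93 115
  141 105 102 125 145 147 145 143 143 143 145 145]
 [144 143 143 142 122 102  98 103 153 178 178 177 175 132 100  93 100 155
  157 107 100 122 145 145 144 144 143 144 143 145]
 [143 144 144 142 127 101  97  74 131 173 177 178 178 156 108  95 133 173
  132 102 100 106 140 144 144 142 142 143 143 143]]
```

>>> {"method": "drive_tool", "body": {"series": [[-0.3, 0.1, -0.25, 0], [-0.6, 0.2, -0.5, 0], [-0.95, 0.3, -0.7, 0]]}}

```text
time_s: 55.32
tcp_pos: [0.5225, -0.2473, 0.3513]
ee_rot: [[-0.431, -0.902, -0.002], [-0.902, 0.431, 0.0], [0.0, 0.002, -1.0]]
wrist_force: [0.9, -0.3, -0.5]
gripper_width: 0.692
```

>>> {"method": "drive_tool", "body": {"series": [[-0.3, 0.1, 0, 0], [-0.6, 0.2, 0, 0], [-0.95, 0.3, 0, 0]]}}

```text
time_s: 55.7
tcp_pos: [0.5389, -0.1286, 0.3502]
ee_rot: [[-0.431, -0.902, -0.002], [-0.902, 0.431, 0.0], [0.001, 0.002, -1.0]]
wrist_force: [0.5, 0.5, 0.2]
gripper_width: 0.69
```

>>> {"method": "drive_tool", "body": {"series": [[-0.3, 0.1, 0, 0], [-0.6, 0.2, 0, 0], [-0.95, 0.3, 0, 0], [-0.95, 0.3, 0, 0]]}}

```text
time_s: 56.2
tcp_pos: [0.5558, -0.0091, 0.35]
ee_rot: [[-0.427, -0.904, -0.003], [-0.904, 0.427, -0.0], [0.001, 0.002, -1.0]]
wrist_force: [0.2, -0.0, 1.3]
gripper_width: 0.687
```

Run:
```python
from h import *
E1=cam('side','s21');a,b=[cv2.cvtColor(load(n)['img'],cv2.COLOR_BGR2GRAY).astype(np.float32) for n in('s19','s21')]
for n,q in(('a',rk(-40,-155,130)),('b',rk(-40,0,130)),('c',rk(-40,155,130)),('a foot',rk(-40,-165,70)),('b foot',rk(-40,-10,70)),('trayfront',rk(-115,-210,22)),('trayback',rk(5,-210,22)),('trayfar',rk(-115,210,22)),('grip',rk(-142,0,30)),('dry',[.453,0,.1]),('bottle',[.82,-.06,.05]),('jar',[.536,-.192,.03]),('meter',[.65,-.38,.04]),('union',[.712,-.297,.02])):
    u,v=proj(E1,[q])[0].astype(int);t=a[v-7:v+8,u-7:u+8];r=cv2.matchTemplate(b[v-17:v+18,u-17:u+18],t,cv2.TM_CCOEFF_NORMED);_,m,_,l=cv2.minMaxLoc(r)
    print(n,round(m,2),'shift',l[0]-10,l[1]-10,'diff',round(float(np.abs(a-b)[v-7:v+8,u-7:u+8].mean()),1))
s=telemetry.sense();print(s['tcp_pos'],s['time_s'])
```

```text
a 1.0 shift 0 0 diff 0.7
b 0.78 shift 0 0 diff 5.7
c 0.68 shift -1 0 diff 24.0
a foot 1.0 shift 0 0 diff 0.5
b foot 1.0 shift 0 0 diff 0.6
trayfront 1.0 shift 0 0 diff 0.6
trayback 1.0 shift 0 0 diff 0.6
trayfar 1.0 shift 0 0 diff 0.7
grip 1.0 shift 0 0 diff 0.9
dry 0.84 shift 7 6 diff 8.5
bottle 1.0 shift 0 0 diff 0.5
jar 1.0 shift 0 0 diff 0.5
meter 1.0 shift 0 0 diff 0.5
union 1.0 shift 0 0 diff 0.6
[ 0.55560073 -0.01036389  0.35017835] 56.25
```

>>> {"method": "drive_tool", "body": {"series": [[-0.35, 0.1, 0, -0.09], [-0.35, 0.1, 0, -0.18], [-0.35, 0.1, 0, -0.27], [-0.35, 0.1, 0, -0.36], [-0.35, 0.1, 0, -0.44], [-0.35, 0.1, 0, -0.44], [-0.35, 0.1, 0, -0.44]], "fingers": 26}}

```text
time_s: 57.12
tcp_pos: [0.5629, 0.031, 0.3513]
ee_rot: [[0.418, -0.908, -0.001], [-0.908, -0.418, -0.0], [-0.0, 0.001, -1.0]]
wrist_force: [-0.0, 0.8, 0.2]
gripper_width: 0.3
```

Run:
```python
from h import *
E1=cam('side','s22');a,b=[cv2.cvtColor(load(n)['img'],cv2.COLOR_BGR2GRAY).astype(np.float32) for n in('s19','s22')]
for n,q in(('b',rk(-40,0,130)),('c',rk(-40,155,130)),('c foot',rk(-40,165,70)),('c end',rk(-40,105,150)),('dry',[.453,0,.1]),('dryfoot',[.456,-.008,.004])):
    u,v=proj(E1,[q])[0].astype(int);t=a[v-7:v+8,u-7:u+8];r=cv2.matchTemplate(b[v-17:v+18,u-17:u+18],t,cv2.TM_CCOEFF_NORMED);_,m,_,l=cv2.minMaxLoc(r)
    print(n,round(m,2),'shift',l[0]-10,l[1]-10,'diff',round(float(np.abs(a-b)[v-7:v+8,u-7:u+8].mean()),1))
s=telemetry.sense();print(s['tcp_pos'],s['time_s'],s['wrist_force'])
```

```text
b 1.0 shift 0 0 diff 0.6
c 1.0 shift 0 0 diff 0.9
c foot 1.0 shift 0 0 diff 1.0
c end 0.97 shift 0 1 diff 4.6
dry 0.99 shift 0 0 diff 0.8
dryfoot 1.0 shift 0 0 diff 0.6
[0.56299038 0.03112761 0.35134874] 57.175 [-0.42850939  0.4970965   0.32546345]
```

```bash
python3 -c "
from station import order
print(order.finish_job())"
```

```text
the job is handed in; nothing more can be done
None
```

The whole sequence ran in order, and I handed the job in at about 57 s. No verdict came back.

- **Fans off:** I set the switch upright first; a picture confirmed it.
- **Dry bracket:** dry_2 came off peg 3 and stands upright on the rubber mat.
- **Tray:** it was dragged home until it met the rack base. It stayed in place up to hand-in.
- **Wet brackets:** three were present. bracket_a hangs on peg 1, bracket_b on peg 2 and bracket_c on peg 3, each by the hole above its centre of mass.
- **Fans low:** set last. An edge fit in the side camera put the switch at about 0.42–0.45 rad.

**Last checks:**
- **No movement:** the last side-camera comparison against the picture taken before the fans started showed everything unmoved (brackets, tray, dry bracket and bystanders).
- **Mismatches:** an earlier comparison had differed for b, c and dry_2. They matched once the arm was back in the pose of the reference picture. A patch at the end of bracket_c's bar still differed slightly (1 px).
- **Level:** my first tilt fit was unreliable, giving about 0.3 rad for b and c in the side view. A constrained fit gave 0 for a and c, and −0.1 to −0.05 rad for b.
- **Bracket_c:** I never viewed it hanging in a picture, because the picture limit was reached. Its level rests on that fit and on it threading the peg without slipping in the grip.

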